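Gauge the grinding cups and click the sound ones onto the mill

ROBOT

A 6-joint arm with a two-finger parallel gripper is mounted at the origin on the work surface. World frame = base frame: x ahead of the robot, y to its left, z up, the work surface at z = 0. Lengths are in m, angles in degrees, forces in N, time in s.
With the tool pointing down it reaches from about 0.25 to 0.725 m from the base axis. Payload 9.7 kg.
Tool frame: the origin (TCP) lies on the centre line of the jaws, within the pads' length; the fingertips stand 17 mm ahead of it and the grasp point (between the pads) lies 2 mm behind it (bot.tip_extent is the distance from the TCP to the fingertips, in m); z points along the fingers, y is the line along which they close (so a half turn about z gives the same grasp; the last joint's range is limited). The gripper opens to 85 mm and grips with 20 to 120 N. Pads are 22 mm wide; open, the fingers measure 114 mm over their backs; the gripper's body (76 mm by 85 mm) begins 54 mm behind the grasp point. The pads swing forward as they close: fully open they stand 13 mm farther back than shut.
Start: joints at [-69.5, 4.979, 10.078, 95.1, 0, 90], TCP at [0.193, -0.515, 0.248] pointing down, gripper open.
Joint ranges: [-179.16, 179.16], [-48.56, 103.87], [-65.8, 70.77], [-126.05, 130.52], [-82.76, 87.17], [-180, 180]. Speed limits (degrees/s): [127.2, 127.2, 147.25, 180, 180, 180].

INTERFACE

Orientations are given as [roll, pitch, yaw] about the fixed x, y, z axes, in that order (R = Rz(yaw) Ry(pitch) Rx(roll)).
In Python, from workcell import bot gives the robot as it stands.
- The arm moves only by the tool carry_out, never from a script. Its argument "moves" is text: rows parted by semicolons, each of 7 numbers parted by spaces: the shift along the tool's x, y, z in mm, then the turn, a rotation vector about the tool's x, y, z in degrees, then the finger opening in mm, from 0 to 85.4. A call has 1 to 20 rows; each row is the pose to reach, as a shift and turn from the pose commanded when the call began, along the tool's axes at that moment; what a row does not reach only later rows make up. A row lasts 1/10 s, in which the tool goes at most 50 mm and 8.59 degrees, less where a joint would pass 70% of its speed; a pose out of reach is approached as far as the arm can. A call with a gripper value outside its range is refused whole. The fingers move at their own pace and stop on an object; "force" is the grip in N (left out, the last holds). Time passes only in rows, so rows that repeat a pose let the fingers close. It gives the time, the measured TCP pose, the force, the opening and the grip force at its end, in the units of the state.
- bot.get_obs(): the state, without advancing time (a new reading comes with each control period).
- bot.camera(name): name is "scene" or "top" or "wrist"; returns a dict with "img" (400x640x3 uint8, red, green, blue), "mtx" (3x3 intrinsics, pixels), "k1" (the pictures are not rectified: a ray, as slopes to the right and down, at radius r is drawn at 1 + k1 r^2 times it, then the intrinsics apply), "position" and "orientation" of the camera in the world; the wrist camera has in their place "mount" (4x4, takes a point from camera to tool coordinates, whose origin is the TCP and whose axes are the flange's). Camera axes: x right, y up, looking along -z (the intrinsics and any distortion apply to the point x, -y, -z); pixel columns grow to the right and rows downward; lengths in m; the calibration is good to about 2 mm. A picture is of the moment at which its call begins: read the wrist's pose just before it. There is no depth.
- bot.job_done(): hands the job in; it is judged then, once.
The state is a dict: "time": time; "q": joint angles; "qd": joint speeds; "joint_efforts": joint torques, N m; "ee_pos": TCP position; "tcp_rot": TCP orientation; "wrist_force": force on the tool from outside, world axes, zero at the start; "torque": the same for the moment, N m; "opening": finger opening in m; "grasp_force": force on a finger pad.
Only numpy, scipy, OpenCV 4.12 (cv2) and the standard library are available. Lean on these libraries where they do the work, as an engineer would, in place of code of your own. Each camera call takes 0.05 s, during which the arm holds its last target. There are 200 camera calls.

TASK

Try the grinding cups standing on the bench on the plug gauge: a cup is sound if its socket goes over the go end and is stopped by the no-go end. Push each sound cup onto a free drive of the mill, fully home, so that the spring ball clicks into its dimple, and stand each cup that fails the gauge upright in the tray; never push a failed cup onto a drive, and do not disturb the bottle, the jar or the slide box.

Things in the scene. Friction and masses are not known exactly. Their poses are not given: they have to be found in the camera images.
- cup_a: a grinding cup standing on the bench, about 0.4 kg: square aluminium coupling foot 60 x 60 mm, 32 mm high; above it a round steel body 46 mm in diameter (32 to 72 mm above the underside) and a white ribbed cap 42 mm in diameter (72 to 86 mm). Origin: centre of the underside; z up through the cap; x and y along the foot's sides. Any cup may be absent (None)
- cup_b: a cup alike outside to cup_a. Every cup has a square socket 32 mm deep up into the underside of its foot, sides parallel to the foot's, with a dimple groove all round inside, 13 mm above the underside. The socket is between 21 and 22 mm wide in a sound cup, but too tight in some cups and worn wide in others: this cannot be seen from outside
- cup_c: a cup alike outside to cup_a; its socket may be sound, tight or worn
- cup_d: a cup alike outside to cup_a; its socket may be sound, tight or worn
- cup_e: a cup alike outside to cup_a; its socket may be sound, tight or worn
- cup_f: a cup alike outside to cup_a; its socket may be sound, tight or worn
- gauge: a fixed steel plug gauge: dark base plate 100 x 100 x 12 mm with an upright stepped square plug on its centre. Upper step, the go end: 20 mm square, the top 6 mm tapering to 16 mm, tip 30 mm above the plate. Lower step, the no-go end: 24 mm square, from the plate to 14 mm above it. Origin: underside of the plate, on the plug's axis; x, y along the plug's and plate's sides
- gauge_base (a point): the point on the plug's axis at the top of the gauge's base plate, 12 mm above the bench. A cup set squarely over the plug rests with its underside 26 to 28 mm above this point if tight (the go end does not enter), 14 mm above it if sound (the no-go end stops it), level with it if worn (both ends enter; 1.5 mm play all round)
- mill: a fixed white sample mill, 160 mm (x) by 360 mm (y), 60 mm high, with three upright drives in a row along its y axis, 105 mm apart. Each is a round seat 60 mm in diameter, 6 mm thick, carrying a steel square 20 mm wide and 26 mm high (the top 6 mm tapering to 16 mm), sides parallel to the mill's. Origin: centre of the underside; the panel faces -x
- tray: a low open aluminium tray, 140 mm (x) by 260 mm (y), rim 25 mm high, walls and floor 3 mm thick, fixed to the bench, for cups that fail the gauge. Origin: centre of the underside
- wash_bottle: a white plastic bottle, 60 mm in diameter and 160 mm tall, a bystander; origin at the underside
- stain_jar: an amber glass jar with black cap, 56 mm in diameter and 70 mm tall, a bystander; origin at the underside
- slide_box: a grey box for microscope slides, 90 x 170 x 32 mm, a bystander; origin at the underside
- drive1 (a point): drive 1 of the mill (y = +105 mm in the mill's frame): the centre of the top of its round seat, 66 mm above the bench, at the root of the 20 mm square; x and y along the square's sides. A seated cup's origin lies here
- ball1 (a joint): the spring ball in the +x side of drive 1's square, 13 mm above the seat: 0 m = fully out (nothing on the drive, or clicked into a cup's dimple), up to 0.0026 m = pressed in while a cup's lip passes over it. A sound cup needs a push of some 10 to 20 N beyond its weight
- drive2 (a point): drive 2 of the mill (the middle): the centre of the top of its round seat, 66 mm above the bench, at the root of the 20 mm square; x and y along the square's sides. A seated cup's origin lies here
- ball2 (a joint): the spring ball in the +x side of drive 2's square, 13 mm above the seat: 0 m = fully out (nothing on the drive, or clicked into a cup's dimple), up to 0.0026 m = pressed in while a cup's lip passes over it. A sound cup needs a push of some 10 to 20 N beyond its weight
- drive3 (a point): drive 3 of the mill (y = -105 mm in the mill's frame): the centre of the top of its round seat, 66 mm above the bench, at the root of the 20 mm square; x and y along the square's sides. A seated cup's origin lies here
- ball3 (a joint): the spring ball in the +x side of drive 3's square, 13 mm above the seat: 0 m = fully out (nothing on the drive, or clicked into a cup's dimple), up to 0.0026 m = pressed in while a cup's lip passes over it. A sound cup needs a push of some 10 to 20 N beyond its weight
Things that resemble listed ones, but are neither listed nor needed, are in the scene too. Leave any red look-alike of the cup_e alone. Leave any turquoise look-alike of the cup_f alone.

How it is judged (in metres and radians):
On the way:
1. a cup is tried on the gauge (((horizontal distance between cup_a and gauge_base below 0.005 m and z of cup_a in the frame of gauge_base below 0.031 m) or (horizontal distance between cup_b and gauge_base below 0.005 m and z of cup_b in the frame of gauge_base below 0.031 m) or (horizontal distance between cup_c and gauge_base below 0.005 m and z of cup_c in the frame of gauge_base below 0.031 m) or (horizontal distance between cup_d and gauge_base below 0.005 m and z of cup_d in the frame of gauge_base below 0.031 m) or (horizontal distance between cup_e and gauge_base below 0.005 m and z of cup_e in the frame of gauge_base below 0.031 m) or (horizontal distance between cup_f and gauge_base below 0.005 m and z of cup_f in the frame of gauge_base below 0.031 m))), for 0.1 s.
At the end, for the whole second after the job is handed in: every sound cup present stands on a drive (within 3 mm of its axis, underside within 2 mm of the seat, upright, spring ball out again to under 0.7 mm); every cup present that is too tight or worn stands upright on the floor of the tray; all at rest (((x of cup_a_c0 in the frame of cup_a between -0.0206 and -0.0202 m and ((horizontal distance between cup_a and drive1 below 0.003 m and z of cup_a in the frame of drive1 below 0.002 m and angle between cup_a's own z axis and vertical below 0.05 rad and value of joint ball1 below 0.0007 m) or (horizontal distance between cup_a and drive2 below 0.003 m and z of cup_a in the frame of drive2 below 0.002 m and angle between cup_a's own z axis and vertical below 0.05 rad and value of joint ball2 below 0.0007 m) or (horizontal distance between cup_a and drive3 below 0.003 m and z of cup_a in the frame of drive3 below 0.002 m and angle between cup_a's own z axis and vertical below 0.05 rad and value of joint ball3 below 0.0007 m))) or (not (x of cup_a_c0 in the frame of cup_a between -0.0206 and -0.0202 m) and (x of cup_a in the frame of tray between -0.07 and 0.07 m and y of cup_a in the frame of tray between -0.13 and 0.13 m and z of cup_a in the frame of tray below 0.01 m and angle between cup_a's own z axis and vertical below 0.1 rad))) and ((x of cup_b_c0 in the frame of cup_b between -0.0206 and -0.0202 m and ((horizontal distance between cup_b and drive1 below 0.003 m and z of cup_b in the frame of drive1 below 0.002 m and angle between cup_b's own z axis and vertical below 0.05 rad and value of joint ball1 below 0.0007 m) or (horizontal distance between cup_b and drive2 below 0.003 m and z of cup_b in the frame of drive2 below 0.002 m and angle between cup_b's own z axis and vertical below 0.05 rad and value of joint ball2 below 0.0007 m) or (horizontal distance between cup_b and drive3 below 0.003 m and z of cup_b in the frame of drive3 below 0.002 m and angle between cup_b's own z axis and vertical below 0.05 rad and value of joint ball3 below 0.0007 m))) or (not (x of cup_b_c0 in the frame of cup_b between -0.0206 and -0.0202 m) and (x of cup_b in the frame of tray between -0.07 and 0.07 m and y of cup_b in the frame of tray between -0.13 and 0.13 m and z of cup_b in the frame of tray below 0.01 m and angle between cup_b's own z axis and vertical below 0.1 rad))) and ((x of cup_c_c0 in the frame of cup_c between -0.0206 and -0.0202 m and ((horizontal distance between cup_c and drive1 below 0.003 m and z of cup_c in the frame of drive1 below 0.002 m and angle between cup_c's own z axis and vertical below 0.05 rad and value of joint ball1 below 0.0007 m) or (horizontal distance between cup_c and drive2 below 0.003 m and z of cup_c in the frame of drive2 below 0.002 m and angle between cup_c's own z axis and vertical below 0.05 rad and value of joint ball2 below 0.0007 m) or (horizontal distance between cup_c and drive3 below 0.003 m and z of cup_c in the frame of drive3 below 0.002 m and angle between cup_c's own z axis and vertical below 0.05 rad and value of joint ball3 below 0.0007 m))) or (not (x of cup_c_c0 in the frame of cup_c between -0.0206 and -0.0202 m) and (x of cup_c in the frame of tray between -0.07 and 0.07 m and y of cup_c in the frame of tray between -0.13 and 0.13 m and z of cup_c in the frame of tray below 0.01 m and angle between cup_c's own z axis and vertical below 0.1 rad))) and ((x of cup_d_c0 in the frame of cup_d between -0.0206 and -0.0202 m and ((horizontal distance between cup_d and drive1 below 0.003 m and z of cup_d in the frame of drive1 below 0.002 m and angle between cup_d's own z axis and vertical below 0.05 rad and value of joint ball1 below 0.0007 m) or (horizontal distance between cup_d and drive2 below 0.003 m and z of cup_d in the frame of drive2 below 0.002 m and angle between cup_d's own z axis and vertical below 0.05 rad and value of joint ball2 below 0.0007 m) or (horizontal distance between cup_d and drive3 below 0.003 m and z of cup_d in the frame of drive3 below 0.002 m and angle between cup_d's own z axis and vertical below 0.05 rad and value of joint ball3 below 0.0007 m))) or (not (x of cup_d_c0 in the frame of cup_d between -0.0206 and -0.0202 m) and (x of cup_d in the frame of tray between -0.07 and 0.07 m and y of cup_d in the frame of tray between -0.13 and 0.13 m and z of cup_d in the frame of tray below 0.01 m and angle between cup_d's own z axis and vertical below 0.1 rad))) and ((x of cup_e_c0 in the frame of cup_e between -0.0206 and -0.0202 m and ((horizontal distance between cup_e and drive1 below 0.003 m and z of cup_e in the frame of drive1 below 0.002 m and angle between cup_e's own z axis and vertical below 0.05 rad and value of joint ball1 below 0.0007 m) or (horizontal distance between cup_e and drive2 below 0.003 m and z of cup_e in the frame of drive2 below 0.002 m and angle between cup_e's own z axis and vertical below 0.05 rad and value of joint ball2 below 0.0007 m) or (horizontal distance between cup_e and drive3 below 0.003 m and z of cup_e in the frame of drive3 below 0.002 m and angle between cup_e's own z axis and vertical below 0.05 rad and value of joint ball3 below 0.0007 m))) or (not (x of cup_e_c0 in the frame of cup_e between -0.0206 and -0.0202 m) and (x of cup_e in the frame of tray between -0.07 and 0.07 m and y of cup_e in the frame of tray between -0.13 and 0.13 m and z of cup_e in the frame of tray below 0.01 m and angle between cup_e's own z axis and vertical below 0.1 rad))) and ((x of cup_f_c0 in the frame of cup_f between -0.0206 and -0.0202 m and ((horizontal distance between cup_f and drive1 below 0.003 m and z of cup_f in the frame of drive1 below 0.002 m and angle between cup_f's own z axis and vertical below 0.05 rad and value of joint ball1 below 0.0007 m) or (horizontal distance between cup_f and drive2 below 0.003 m and z of cup_f in the frame of drive2 below 0.002 m and angle between cup_f's own z axis and vertical below 0.05 rad and value of joint ball2 below 0.0007 m) or (horizontal distance between cup_f and drive3 below 0.003 m and z of cup_f in the frame of drive3 below 0.002 m and angle between cup_f's own z axis and vertical below 0.05 rad and value of joint ball3 below 0.0007 m))) or (not (x of cup_f_c0 in the frame of cup_f between -0.0206 and -0.0202 m) and (x of cup_f in the frame of tray between -0.07 and 0.07 m and y of cup_f in the frame of tray between -0.13 and 0.13 m and z of cup_f in the frame of tray below 0.01 m and angle between cup_f's own z axis and vertical below 0.1 rad))) and linear speed of each of cup_a, cup_b, cup_c, cup_d, cup_e, cup_f below 0.02 m/s); the robot touches nothing.
It fails at once if a cup that fails the gauge is pushed onto a drive ((not (x of cup_a_c0 in the frame of cup_a between -0.0206 and -0.0202 m) and horizontal distance between cup_a and drive1 below 0.012 m and z of cup_a in the frame of drive1 below 0.018 m) or (not (x of cup_a_c0 in the frame of cup_a between -0.0206 and -0.0202 m) and horizontal distance between cup_a and drive2 below 0.012 m and z of cup_a in the frame of drive2 below 0.018 m) or (not (x of cup_a_c0 in the frame of cup_a between -0.0206 and -0.0202 m) and horizontal distance between cup_a and drive3 below 0.012 m and z of cup_a in the frame of drive3 below 0.018 m) or (not (x of cup_b_c0 in the frame of cup_b between -0.0206 and -0.0202 m) and horizontal distance between cup_b and drive1 below 0.012 m and z of cup_b in the frame of drive1 below 0.018 m) or (not (x of cup_b_c0 in the frame of cup_b between -0.0206 and -0.0202 m) and horizontal distance between cup_b and drive2 below 0.012 m and z of cup_b in the frame of drive2 below 0.018 m) or (not (x of cup_b_c0 in the frame of cup_b between -0.0206 and -0.0202 m) and horizontal distance between cup_b and drive3 below 0.012 m and z of cup_b in the frame of drive3 below 0.018 m) or (not (x of cup_c_c0 in the frame of cup_c between -0.0206 and -0.0202 m) and horizontal distance between cup_c and drive1 below 0.012 m and z of cup_c in the frame of drive1 below 0.018 m) or (not (x of cup_c_c0 in the frame of cup_c between -0.0206 and -0.0202 m) and horizontal distance between cup_c and drive2 below 0.012 m and z of cup_c in the frame of drive2 below 0.018 m) or (not (x of cup_c_c0 in the frame of cup_c between -0.0206 and -0.0202 m) and horizontal distance between cup_c and drive3 below 0.012 m and z of cup_c in the frame of drive3 below 0.018 m) or (not (x of cup_d_c0 in the frame of cup_d between -0.0206 and -0.0202 m) and horizontal distance between cup_d and drive1 below 0.012 m and z of cup_d in the frame of drive1 below 0.018 m) or (not (x of cup_d_c0 in the frame of cup_d between -0.0206 and -0.0202 m) and horizontal distance between cup_d and drive2 below 0.012 m and z of cup_d in the frame of drive2 below 0.018 m) or (not (x of cup_d_c0 in the frame of cup_d between -0.0206 and -0.0202 m) and horizontal distance between cup_d and drive3 below 0.012 m and z of cup_d in the frame of drive3 below 0.018 m) or (not (x of cup_e_c0 in the frame of cup_e between -0.0206 and -0.0202 m) and horizontal distance between cup_e and drive1 below 0.012 m and z of cup_e in the frame of drive1 below 0.018 m) or (not (x of cup_e_c0 in the frame of cup_e between -0.0206 and -0.0202 m) and horizontal distance between cup_e and drive2 below 0.012 m and z of cup_e in the frame of drive2 below 0.018 m) or (not (x of cup_e_c0 in the frame of cup_e between -0.0206 and -0.0202 m) and horizontal distance between cup_e and drive3 below 0.012 m and z of cup_e in the frame of drive3 below 0.018 m) or (not (x of cup_f_c0 in the frame of cup_f between -0.0206 and -0.0202 m) and horizontal distance between cup_f and drive1 below 0.012 m and z of cup_f in the frame of drive1 below 0.018 m) or (not (x of cup_f_c0 in the frame of cup_f between -0.0206 and -0.0202 m) and horizontal distance between cup_f and drive2 below 0.012 m and z of cup_f in the frame of drive2 below 0.018 m) or (not (x of cup_f_c0 in the frame of cup_f between -0.0206 and -0.0202 m) and horizontal distance between cup_f and drive3 below 0.012 m and z of cup_f in the frame of drive3 below 0.018 m)).
It fails at once if the wash bottle is pushed aside or knocked over (distance of wash_bottle from where it was at the start of the episode above 0.03 m or angle between wash_bottle's own z axis and vertical above 0.5 rad).
It fails at once if the stain jar is pushed aside or knocked over (distance of stain_jar from where it was at the start of the episode above 0.03 m or angle between stain_jar's own z axis and vertical above 0.5 rad).
It fails at once if the slide box is pushed aside or knocked over (distance of slide_box from where it was at the start of the episode above 0.03 m or angle between slide_box's own z axis and vertical above 0.5 rad).
Of cup_a, cup_b, cup_c, cup_d, cup_e, cup_f only 4 to 5 are there at a start; the rules pass over those that are not, and their reading is None.
At some moment in a run one of cup_a, cup_b, cup_c, cup_d, cup_e, cup_f may be knocked a few centimetres aside while the robot is not near it.
Once in a run the grip may slacken for a moment while it holds something.
It also fails if it takes over 210 s, if anything falls off the work surface, if the arm or the gripper's body presses on something with over 40 N, if the wrist force passes 120 N, or if a joint passes its speed limit or range.

## Working session

There is one attempt and no reset: what is moved stays moved. The work goes in short steps, Python scripts to look and compute and a tool call to move; the robot and the scene stay as the last step left them, time stands still between calls to the robot, and variables do not carry over. Pictures are saved under pics/ and viewed, at most 14 in all, crops included, and the job is handed in when it is done.

Besides the shell and the picture viewer there is one more tool, called after "Request:" as name(argument=value, ...) on one line, values as JSON. carry_out: Moves the arm, as the interface text tells. Its arguments: {"type":"object","properties":{"moves":{"type":"string"},"force":{"type":"number"}},"required":["moves"]}

```bash
ls; mkdir -p pics; python3 - <<'E'
from workcell import bot
import cv2
o=bot.get_obs(); print({k:o[k] for k in ('time','ee_pos','tcp_rot','opening','wrist_force')})
for n in('scene','top'):
    c=bot.camera(n); cv2.imwrite(f'pics/{n}0.png',c['img'][:,:,::-1]); print(n,c['mtx'],c['k1'],c['position'],c['orientation'])
print(bot.camera('wrist')['mount'])
E
```

```text
pics
{'time': 0.0, 'ee_pos': array([ 0.19254136, -0.51500234,  0.24759795]), 'tcp_rot': array([-1.79927345e+02,  4.27204584e-04,  2.05000253e+01]), 'opening': 0.0855744055302423, 'wrist_force': array([ 0.10110899,  1.11589773, -0.57497093])}
scene [[378.21341534   0.         318.02800126]
 [  0.         378.21341534 198.56184439]
 [  0.           0.           1.        ]] -0.06124085277422183 [ 1.23599293 -0.29547326  1.03550316] [37.36916666 -1.0814455  69.41740425]
top [[391.05840336   0.         319.64813282]
 [  0.         391.05840336 200.62946365]
 [  0.           0.           1.        ]] -0.08015304735760231 [ 0.41157523 -0.02885638  1.14009842] [  6.50170555   0.8417922  -88.95072074]
[[-3.24296486e-05  9.55000653e-01  2.96603695e-01  7.61369969e-02]
 [ 9.99999972e-01  1.00311539e-04 -2.13645137e-04 -6.04665318e-04]
 [-2.33784019e-04  2.96603679e-01 -9.55000630e-01 -1.25515632e-01]
 [ 0.00000000e+00  0.00000000e+00  0.00000000e+00  1.00000000e+00]]
```

View pics/top0.png

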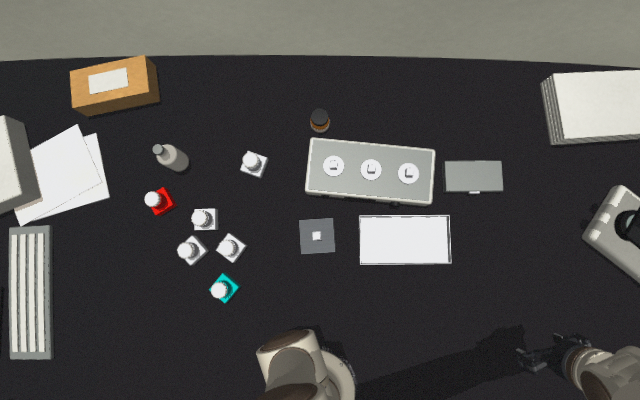

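View pics/scene0.png

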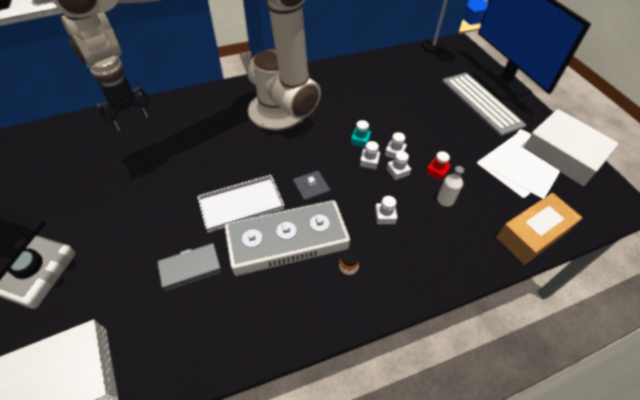

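Top picture: four white cups at about (254,163), (205,217), (190,249) and (231,246), with the red look-alike at (158,200) and the turquoise one at (223,289). The gauge is at (317,236), the mill at (371,171), the tray at (405,240), the jar at (320,120), the bottle at (172,157) and the slide box at (474,177). The scene view confirms four white cups.

```bash
cat > h.py <<'E'
import numpy as np, cv2
from scipy.spatial.transform import Rotation as Ro
from scipy.optimize import minimize
from workcell import bot
def pose(o): return Ro.from_euler('xyz',o['tcp_rot'],degrees=True).as_matrix(),np.array(o['ee_pos'])
def cam(n):
    o=bot.get_obs(); c=bot.camera(n)
    if n=='wrist':
        R,p=pose(o); M=c['mount']; c['R']=R@M[:3,:3]; c['p']=R@M[:3,3]+p
    else: c['R']=Ro.from_euler('xyz',c['orientation'],degrees=True).as_matrix(); c['p']=np.array(c['position'])
    return c
def proj(c,P):
    q=(np.atleast_2d(P)-c['p'])@c['R']; s=np.c_[q[:,0],-q[:,1]]/-q[:,2:3]
    s=s*(1+c['k1']*(s**2).sum(1,keepdims=True)); K=c['mtx']
    return s@np.diag([K[0,0],K[1,1]])+K[:2,2]
def ray(c,u,z):
    K=c['mtx']; d=(np.array(u,float)-K[:2,2])/[K[0,0],K[1,1]]; s=d.copy()
    for _ in range(20): s=d/(1+c['k1']*(s**2).sum())
    v=c['R']@[s[0],-s[1],-1]; return c['p']+v*(z-c['p'][2])/v[2]
def sq(w,z,h=None): h=h or w; return [[a*w/2,b*h/2,z] for a in(-1,1) for b in(-1,1)]
def ci(r,z): t=np.linspace(0,2*np.pi,32); return np.c_[r*np.cos(t),r*np.sin(t),0*t+z].tolist()
CUP=[sq(.06,0)+sq(.06,.032),ci(.023,.032)+ci(.023,.072),ci(.021,.072)+ci(.021,.086)]
MILL=[sq(.16,0,.36)+sq(.16,.06,.36)]; TRAY=[sq(.14,0,.26)+sq(.14,.025,.26)]; GAUGE=[sq(.1,0)+sq(.1,.012)]
def place(P,x): 
    c,s=np.cos(x[2]),np.sin(x[2]); P=np.array(P); z=x[3] if len(x)>3 else 0
    return np.c_[P[:,0]*c-P[:,1]*s+x[0],P[:,0]*s+P[:,1]*c+x[1],P[:,2]+z]
def sil(c,parts,x,S=4):
    m=np.zeros((400*S,640*S),np.uint8)
    for P in parts: cv2.fillConvexPoly(m,cv2.convexHull(np.round((proj(c,place(P,x))+.5)*S-.5).astype(np.int32)),1)
    return m
def fit(cs,masks,parts,x0,free=3,S=4):
    # silhouettes against brightness masks (float 0..1), in a window round the start
    big=[cv2.resize(m.astype(np.float32),None,fx=S,fy=S) for m in masks]
    pad=[cv2.dilate(sil(c,parts,x0,S),np.ones((8*S,8*S),np.uint8)) for c in cs]
    x0=np.array(x0,float); sc=np.array([.004,.004,.1,.004])[:len(x0)]
    def f(d):
        x=x0.copy(); x[:free]+=d*sc[:free]
        return sum((np.abs(sil(c,parts,x,S)-b)*p).sum()/p.sum() for c,b,p in zip(cs,big,pad))
    best=None
    for k in range(3):
        s=np.vstack([np.zeros(free),np.eye(free)*[1,-1,.5][k]])
        r=minimize(f,np.zeros(free) if best is None else best.x,method='Nelder-Mead',options=dict(initial_simplex=(s+(0 if best is None else best.x)),xatol=.01,fatol=1e-5))
        if best is None or r.fun<best.fun: best=r
    x=x0.copy(); x[:free]+=best.x*sc[:free]; return x,best.fun
def bright(c,t=90,w=40):
    g=c['img'].astype(float); sat=g.max(2)-g.min(2); m=np.clip((g.min(2)-t)/w+.5,0,1); m[sat>60]=0; return m
def go(x,y,z,yaw,cmd=None):
    "shift (tool mm) and turn (deg about tool z) from the measured pose to a downward pose"
    R,p=pose(bot.get_obs()); T=Ro.from_euler('xyz',[180,0,yaw],degrees=True).as_matrix()
    print('shift',np.round(R.T@(np.array([x,y,z])-p)*1000,1),'turn',np.round(Ro.from_matrix(R.T@T).as_rotvec(degrees=True),1))
E
cat > a.py <<'E'
from h import *
t=cam('top'); s=cam('scene'); print(getattr(bot,'tip_extent',None), [a for a in dir(bot) if a[0]!='_'])
for n,u in dict(c1=(256,168),c2=(206,222),c3=(193,251),c4=(233,249)).items():
    p=ray(t,u,.02)
    r=[]
    for cs in([t],[s],[t,s]):
        best=min((fit(cs,[bright(c) for c in cs],CUP,[p[0],p[1],a]) for a in(.2,.8,1.3)),key=lambda q:q[1]); r.append(best)
    for x,f in r: print(n,np.round(x[:2]*1000,1),round(np.degrees(x[2])%90,1),round(f,3))
for n,u,z in [('red',(158,204),.03),('turq',(224,290),.03),('jar',(320,125),.03),('bottle',(178,163),.03),('drive1',(334,166),.066),('d2',(371,170),.066),('d3',(408,174),.066),('gauge',(317,236),.03),('tray',(405,240),.02),('slide',(474,177),.03)]:
    print(n,np.round(ray(t,u,z)[:2]*1000,1))
E
python3 a.py
```

```text
0.017 ['PlanningError', 'camera', 'get_obs', 'job_done', 'tip_extent']
c1 [645.2 186.6] 72.0 0.054
c1 [644.6 187.4] 73.3 0.056
c1 [644.8 187.1] 71.7 0.113
c2 [480.2 321.9] 4.2 0.075
c2 [477.6 324. ] 3.1 0.187
c2 [480.1 322.7] 4.0 0.279
c3 [389.9 357.7] 44.1 0.072
c3 [390.8 358.6] 41.2 0.16
c3 [390.3 357.6] 42.4 0.235
c4 [399.3 243.7] 55.3 0.048
c4 [398.8 244.4] 49.5 0.079
c4 [400.  243.8] 54.1 0.131
red [520.1 460.5]
turq [279.7 254.8]
jar [760.9  -7.2]
bottle [642.2 408.1]
drive1 [631.7 -49.1]
d2 [ 622.1 -152.5]
d3 [ 612.5 -255.9]
gauge [436.9  -4.6]
tray [ 429.9 -255.8]
slide [ 614.1 -456.3]
```

```bash
python3 -c "
from h import *
go(.46,-.005,.25,0)
go(.62,-.10,.33,0)"
```

```text
shift [ 429.1 -384.1   -1.8] turn [-0.   0.  20.5]
shift [ 545.7 -239.2  -81.9] turn [-0.   0.  20.5]
```

Request:
carry_out(moves="429 -384 -2 0 0 20.5 85;429 -384 -2 0 0 20.5 85;429 -384 -2 0 0 20.5 85;429 -384 -2 0 0 20.5 85;429 -384 -2 0 0 20.5 85;429 -384 -2 0 0 20.5 85;429 -384 -2 0 0 20.5 85;429 -384 -2 0 0 20.5 85;429 -384 -2 0 0 20.5 85;429 -384 -2 0 0 20.5 85;429 -384 -2 0 0 20.5 85;429 -384 -2 0 0 20.5 85;429 -384 -2 0 0 20.5 85;429 -384 -2 0 0 20.5 85;429 -384 -2 0 0 20.5 85;429 -384 -2 0 0 20.5 85")

```text
time: 1.85
ee_pos: [0.4597, -0.0062, 0.2505]
tcp_rot: [180.0, -0.0, -0.1]
wrist_force: [0.2, -0.6, -0.4]
opening: 0.085
grasp_force: 0.0
```

```bash
python3 -c "
from h import *
c=cam('wrist'); cv2.imwrite('pics/w1.png',c['img'][:,:,::-1]); print(c['mtx'],c['k1'])
np.savez('w1.npz',**{k:c[k] for k in('img','mtx','k1','R','p')})
go(.65,-.10,.33,0)"
```

```text
[[358.89897897   0.         320.74822638]
 [  0.         358.89897897 199.18385531]
 [  0.           0.           1.        ]] 0.015455989043494277
shift [190.5  93.5 -79.5] turn [ 0.  -0.  -0.1]
```

View pics/w1.png

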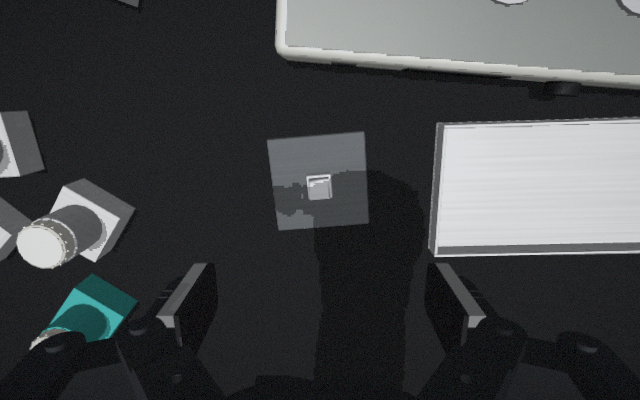

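Request:
carry_out(moves="190 144 -80 0 0 0 85;190 144 -80 0 0 0 85;190 144 -80 0 0 0 85;190 144 -80 0 0 0 85;190 144 -80 0 0 0 85;190 144 -80 0 0 0 85;190 144 -80 0 0 0 85;190 144 -80 0 0 0 85;190 144 -80 0 0 0 85")

```text
time: 2.8
ee_pos: [0.6491, -0.1489, 0.3308]
tcp_rot: [-180.0, -0.0, -0.0]
wrist_force: [0.1, 0.6, 0.7]
opening: 0.0849
grasp_force: 0.0
```

```bash
cat > b.py <<'E'
from h import *
c=cam('wrist'); cv2.imwrite('pics/w2.png',c['img'][:,:,::-1])
np.savez('w2.npz',**{k:c[k] for k in('img','mtx','k1','R','p')})
w1=dict(np.load('w1.npz')); t=cam('top'); s=cam('scene')
def dark(c,t=45,w=10): g=c['img'].max(2).astype(float); return np.clip((g-t)/w+.5,0,1)
g=w1['img'].max(2); print('grey plate lit/shadow/bench lit/shadow',g[150,300],g[215,340],g[150,250],g[240,350])
d=t['img'].max(2); print(d[245,310],d[265,310])
for nm,cs in(('w',[w1]),('t',[t]),('s',[s])):
  for th in(40,48):
    x,f=fit(cs,[dark(k,th) for k in cs],GAUGE,[.437,-.005,.08]); print('gauge',nm,th,np.round(x[:2]*1000,1),np.degrees(x[2]).round(1),round(f,3))
for nm,u in(('plugTL',(308,177)),('TR',(330,176)),('BR',(331,198.5)),('BL',(309,200))): print(nm,np.round(ray(w1,u,.042)*1000,1))
print('wristpos',bot.get_obs()['ee_pos'])
E
python3 b.py
```

```text
grey plate lit/shadow/bench lit/shadow 117 69 38 25
118 47
gauge w 40 [440.6  -3.8] 4.7 0.04
gauge w 48 [440.3  -3.9] 4.6 0.022
gauge t 40 [437.1  -5.4] 3.5 0.266
gauge t 48 [438.3  -4.7] 4.2 0.147
gauge s 40 [438.2  -1.8] 4.5 0.052
gauge s 48 [438.   -1.9] 5.4 0.044
plugTL [454.1   6.6  42. ]
TR [455.1 -14.4  42. ]
BR [432.6 -15.5  42. ]
BL [431.1   5.9  42. ]
wristpos [ 0.64923294 -0.14864531  0.33114513]
```

View pics/w2.png

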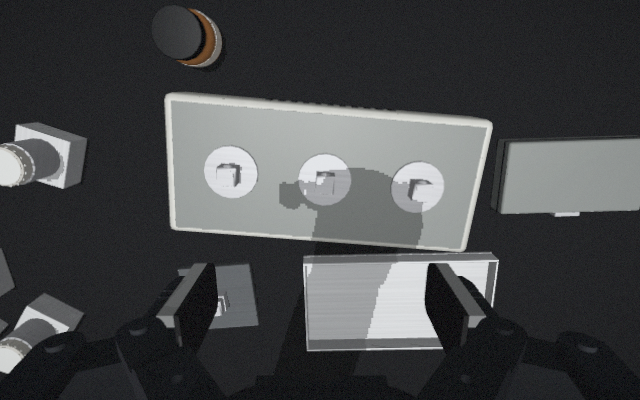

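Wrist picture: the three drives have seat centres near (231,172), (324,180) and (417,187). The tray's floor and the gauge are below them, the jar is at (188,38), and a cup is at (40,158).

```bash
cat > c.py <<'E'
from h import *
w2=dict(np.load('w2.npz')); t=cam('top'); s=cam('scene')
M=[sq(.16,.06,.36)]
for nm,c in(('w',w2),('t',t),('s',s)):
    g=c['img'].astype(float).min(2)
    x,f=fit([c],[np.clip((g-75)/30+.5,0,1)],MILL,[.622,-.1525,-.09]); 
    R=lambda y:[x[0]-y*np.sin(x[2]),x[1]+y*np.cos(x[2])]
    print('mill',nm,np.round(x[:2]*1000,1),np.degrees(x[2]).round(2),round(f,3),[np.round(np.array(R(y))*1000,1) for y in(.105,0,-.105)])
    x,f=fit([c],[np.clip((g-90)/30+.5,0,1)],TRAY,[.43,-.256,0]); print('tray',nm,np.round(x[:2]*1000,1),np.degrees(x[2]).round(2),round(f,3))
for nm,c,us in(('w',w2,[(231,172),(324.5,180),(417.5,187)]),):
    for u in us:
        # refine: bright disc
        r=c['img'].min(2); m=(r>195).astype(np.uint8); y0,x0=int(u[1]),int(u[0]); z=np.zeros_like(m); z[y0-40:y0+40,x0-40:x0+40]=m[y0-40:y0+40,x0-40:x0+40]
        cs=max(cv2.findContours(z,cv2.RETR_EXTERNAL,cv2.CHAIN_APPROX_NONE)[0],key=len); e=cv2.fitEllipse(cv2.convexHull(cs)); print(np.round(e[0],1),np.round(e[1],1),np.round(ray(c,e[0],.066)[:2]*1000,1),np.round(ray(c,u,.066)[:2]*1000,1))
go(.40,.244,.2,54)
E
python3 c.py
```

```text
mill w [ 629.2 -154.4] -4.81 0.039 [array([638. , -49.8]), array([ 629.2, -154.4]), array([ 620.4, -259.1])]
tray w [ 434.7 -255.2] 1.74 0.231
mill t [ 618.7 -157.7] -7.1 0.113 [array([631.7, -53.6]), array([ 618.7, -157.7]), array([ 605.8, -261.9])]
tray t [ 431.3 -245.3] 2.03 0.121
mill s [ 620.4 -150.5] -6.75 0.078 [array([632.7, -46.2]), array([ 620.4, -150.5]), array([ 608.1, -254.7])]
tray s [ 437.4 -256.1] -0.39 0.091
[230.1 171.7] [50.2 54.1] [635.8 -47.6] [635.5 -48.5]
[321.5 169. ] [27.8 48.2] [ 639.  -149.1] [ 626.3 -152.5]
[417.6 186.6] [48.5 52.4] [ 618.7 -257.3] [ 618.2 -257.2]
shift [-249.4 -392.9  130.7] turn [  0.  -0. -54.]
```

Request:
carry_out(moves="-249 -393 111 0 0 36 85;-249 -393 111 0 0 36 85;-249 -393 111 0 0 36 85;-249 -393 111 0 0 36 85;-249 -393 111 0 0 36 85;-249 -393 111 0 0 36 85;-249 -393 111 0 0 36 85;-249 -393 111 0 0 36 85;-249 -393 111 0 0 36 85;-249 -393 111 0 0 36 85;-249 -393 111 0 0 36 85;-249 -393 111 0 0 36 85;-249 -393 111 0 0 36 85;-249 -393 111 0 0 36 85")

```text
time: 4.45
ee_pos: [0.2574, -0.1601, 0.2392]
tcp_rot: [-177.9, -0.0, -33.6]
wrist_force: [0.1, 0.3, 0.5]
opening: 0.0851
grasp_force: 0.0
```

```bash
cat > cup.py <<'E'
from h import *
import sys
x,y,a=map(float,sys.argv[1:4]); a=np.radians(a)
for n in sys.argv[4:]:
    c=cam(n); 
    if n=='wrist':cv2.imwrite('pics/wl.png',c['img'][:,:,::-1])
    r=min((fit([c],[bright(c,70,30)],CUP,[x/1000,y/1000,b]) for b in(a,a+.2,a-.2)),key=lambda q:q[1])
    print(n,np.round(r[0][:2]*1000,1),np.degrees(r[0][2]).round(1),round(r[1],3))
    R,p=pose(bot.get_obs())
X=r[0]; go(X[0],X[1],.15,np.degrees(X[2])); go(X[0],X[1],.052,np.degrees(X[2]))
E
python3 cup.py 399.5 244 -36 top wrist
```

```text
top [399.6 243.3] -34.9 0.035
wrist [399.5 244. ] -36.0 nan
shift [-105.5 -411.7  104.2] turn [-2.1  0.   2.4]
shift [-105.5 -408.2  202.1] turn [-2.1  0.   2.4]h.py:38: RuntimeWarning: invalid value encountered in divide
  return sum((np.abs(sil(c,parts,x,S)-b)*p).sum()/p.sum() for c,b,p in zip(cs,big,pad))
```

View pics/wl.png

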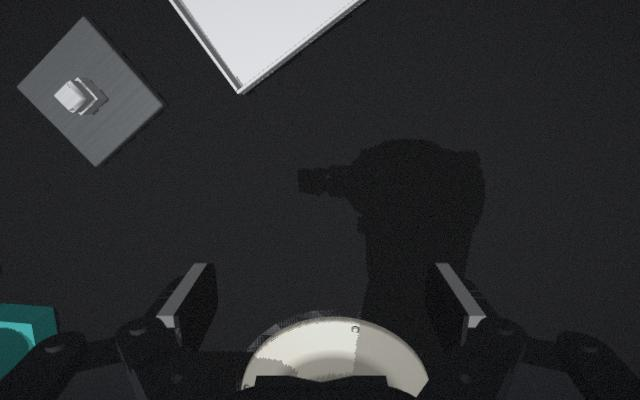

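Wrist picture: the straight path ran close to the base and was slowed there. The gauge is at (80,95), and no target cup is in view yet. I continue to c4.

Request:
carry_out(moves="-105 -414 34 -2.1 0 2.4 85;-105 -414 34 -2.1 0 2.4 85;-105 -414 34 -2.1 0 2.4 85;-105 -414 34 -2.1 0 2.4 85;-105 -414 34 -2.1 0 2.4 85;-105 -414 34 -2.1 0 2.4 85;-105 -414 34 -2.1 0 2.4 85;-105 -414 34 -2.1 0 2.4 85;-105 -414 34 -2.1 0 2.4 85;-105 -414 34 -2.1 0 2.4 85;-105 -414 34 -2.1 0 2.4 85;-105 -414 34 -2.1 0 2.4 85;-105 -414 34 -2.1 0 2.4 85")

```text
time: 5.85
ee_pos: [0.1833, -0.1137, 0.2238]
tcp_rot: [-177.9, 0.1, -34.3]
wrist_force: [0.2, 0.3, -0.4]
opening: 0.0852
grasp_force: 0.0
```

```bash
python3 cup.py 399.5 244 -36 wrist; python3 -c "
from h import *
print(bot.get_obs()['ee_pos'],bot.get_obs()['tcp_rot'],bot.get_obs()['q'])"
```

```text
wrist [399.5 244. ] -36.0 nan
shift [ -22.8 -414.4   89. ] turn [-2.1  0.1  1.7]
shift [ -22.6 -410.8  186.9] turn [-2.1  0.1  1.7]
[ 0.18309628 -0.11355803  0.22383777] [-1.77924231e+02  1.17423019e-01 -3.43331942e+01] [-34.38978019 -41.49153309 -27.40500541 104.20600159   2.07565175
 179.94337703]h.py:38: RuntimeWarning: invalid value encountered in divide
  return sum((np.abs(sil(c,parts,x,S)-b)*p).sum()/p.sum() for c,b,p in zip(cs,big,pad))
```

```bash
python3 -c "
from h import *
go(.37,-.02,.22,10); go(.40,.244,.22,55)"
```

```text
shift [ 101.6 -182.4   10.2] turn [ -2.   -0.7 -44.3]
shift [ -22.5 -417.2   19. ] turn [ -1.7  -1.5 -89.3]
```

Request:
carry_out(moves="102 -182 10 -2 -0.7 -44.3 85;102 -182 10 -2 -0.7 -44.3 85;102 -182 10 -2 -0.7 -44.3 85;102 -182 10 -2 -0.7 -44.3 85;102 -182 10 -2 -0.7 -44.3 85;-22.5 -417 19 -1.7 -1.5 -89.3 85;-22.5 -417 19 -1.7 -1.5 -89.3 85;-22.5 -417 19 -1.7 -1.5 -89.3 85;-22.5 -417 19 -1.7 -1.5 -89.3 85;-22.5 -417 19 -1.7 -1.5 -89.3 85;-22.5 -417 19 -1.7 -1.5 -89.3 85;-22.5 -417 19 -1.7 -1.5 -89.3 85;-22.5 -417 19 -1.7 -1.5 -89.3 85;-22.5 -417 19 -1.7 -1.5 -89.3 85;-22.5 -417 19 -1.7 -1.5 -89.3 85")

```text
time: 7.4
ee_pos: [0.4005, 0.2424, 0.2203]
tcp_rot: [180.0, -0.1, 54.8]
wrist_force: [-0.3, 0.3, -0.0]
opening: 0.0849
grasp_force: 0.0
```

```bash
python3 cup.py 399.5 244 55 wrist; python3 -c "
from h import *
print(bot.get_obs()['q'])"
```

```text
wrist [401.7 241. ] 55.3 0.018
shift [-0.6  1.8 70.4] turn [ 0.  -0.1 -0.4]
shift [ -0.8   1.8 168.4] turn [ 0.  -0.1 -0.4]
[ 3.11903649e+01 -6.74764679e+00 -4.60347428e+00  9.20766159e+01
  7.06165151e-03  1.56346408e+02]
```

Request:
carry_out(moves="-0.5 1 120 0 0 -0.4 85;-0.5 1 120 0 0 -0.4 85;-0.5 1 120 0 0 -0.4 85;-0.5 1 150 0 0 -0.4 85;-0.5 1 168 0 0 -0.4 85;-0.5 1 168 0 0 -0.4 85;-0.5 1 168 0 0 -0.4 40;-0.5 1 168 0 0 -0.4 40;-0.5 1 168 0 0 -0.4 40;-0.5 1 168 0 0 -0.4 40;-0.5 1 168 0 0 -0.4 40;-0.5 1 168 0 0 -0.4 40;-0.5 1 168 0 0 -0.4 40;-0.5 1 168 0 0 -0.4 40", force=70)

```text
time: 8.85
ee_pos: [0.402, 0.243, 0.0539]
tcp_rot: [179.9, -0.2, 55.4]
wrist_force: [0.6, -3.1, 6.5]
opening: 0.0445
grasp_force: 71.1
```

```bash
python3 cup.py 399.5 244 55 top wrist; python3 -c "
from h import *
o=bot.get_obs(); print(o['ee_pos'],o['tcp_rot'])
go(.41,.235,.13,60);go(.439,-.0045,.13,94.6)"
```

```text
top [392.5 257.5] 82.7 0.286
wrist [405.9 246.7] 66.6 0.104
shift [  5.6   1.2 -96.1] turn [  0.1  -0.2 -11.3]
shift [5.3 1.1 1.9] turn [  0.1  -0.2 -11.3]
[0.40197523 0.24301591 0.05385521] [179.90368004  -0.18015555  55.36578372]
shift [ -1.8  11.3 -76.1] turn [ 0.1 -0.2 -4.6]
shift [-182.4  171.3  -76.4] turn [  0.2  -0.1 -39.2]
```

View pics/wl.png

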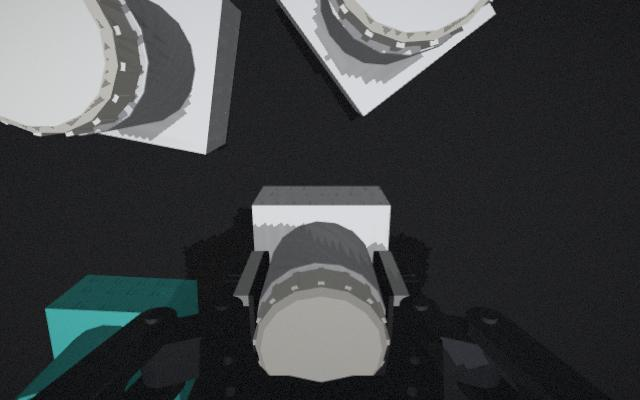

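Wrist picture: the cup is held on its body. The top front edge of the foot runs from (252,206) to (391,206), square to the tool, and the neighbouring cups are clear.

```bash
cat > held.py <<'E'
# pose of the held cup's foot in the tool frame from the near top edge of the foot (wrist picture)
from h import *
import sys
o=bot.get_obs(); c=cam('wrist'); R,p=pose(o); cv2.imwrite('pics/wh.png',c['img'][:,:,::-1])
g=c['img'].min(2).astype(float)
def below(u,zt): # tool-frame point at depth zt (m, ahead of the TCP)
    K=c['mtx']; d=(np.array(u,float)-K[:2,2])/[K[0,0],K[1,1]]; v=c['mount'][:3,:3]@[d[0],-d[1],-1]; m=c['mount'][:3,3]; return m+v*(zt-m[2])/v[2]
zt=float(sys.argv[1])/1000  # depth of the foot's top below the TCP
# rows of the edge (dark grey face -> white top), and left/right ends
E=[]
for u in range(270,375,5):
    col=cv2.GaussianBlur(g,(5,5),0)[150:250,u]; d=np.diff(col); k=np.argmax(d); E.append((u,150.5+k))
E=np.array(E); k,b=np.polyfit(*E.T,1); r=int(np.median(E[:,1]))+5
row=cv2.GaussianBlur(g,(5,5),0)[r,230:420]; d=np.diff(row); l=230.5+np.argmax(d[:80]); rr=230.5+95+np.argmin(d[95:])
print('edge row',np.round(k*320+b,1),'slope',round(k,3),'cols',l,rr)
A,B=below((l,k*l+b),zt),below((rr,k*rr+b),zt); print('corners tool mm',np.round(A*1e3,1),np.round(B*1e3,1),'width',round(np.linalg.norm(A-B)*1e3,1))
v=(B-A)/np.linalg.norm(B-A); n=np.array([-v[1],v[0],0]); n*=-np.sign(n[0]); C=(A+B)/2+n*.03
print('foot centre in tool mm',np.round(C[:2]*1e3,1),'yaw in tool',np.degrees(np.arctan2(-v[0],v[1])).round(1))
E
python3 held.py 21.8
```

```text
edge row 204.5 slope -0.0 cols 251.5 390.5
corners tool mm [ 28.3 -30.2  21.8] [28.2 29.8 21.8] width 60.0
foot centre in tool mm [-1.8 -0.2] yaw in tool 0.0
```

```bash
python3 -c "
from h import *
go(.445,-.075,.16,94.6)"
```

```text
shift [-236.9  216.3 -106.5] turn [  0.2  -0.1 -39.2]
```

Request:
carry_out(moves="0 0 -40 0 0 0 40;0 0 -80 0 0 0 40;0 0 -106 0 0 0 40;-237 216 -106 0.2 -0.1 -39.2 40;-237 216 -106 0.2 -0.1 -39.2 40;-237 216 -106 0.2 -0.1 -39.2 40;-237 216 -106 0.2 -0.1 -39.2 40;-237 216 -106 0.2 -0.1 -39.2 40;-237 216 -106 0.2 -0.1 -39.2 40;-237 216 -106 0.2 -0.1 -39.2 40;-237 216 -106 0.2 -0.1 -39.2 40;-237 216 -106 0.2 -0.1 -39.2 40;-237 216 -106 0.2 -0.1 -39.2 40;-237 216 -106 0.2 -0.1 -39.2 40")

```text
time: 10.4
ee_pos: [0.4439, -0.074, 0.158]
tcp_rot: [-179.8, -0.0, 94.7]
wrist_force: [0.6, -0.3, -4.0]
opening: 0.0446
grasp_force: 73.3
```

```bash
python3 held.py 21.8; python3 -c "
from h import *
c=cam('wrist'); np.savez('w3.npz',**{k:c[k] for k in('img','mtx','k1','R','p')})
g=c['img'].max(2).astype(float)
for th in(48,60):
    x,f=fit([c],[np.clip((g-th)/10+.5,0,1)],GAUGE,[.439,-.004,.08]); print(th,np.round(x[:2]*1000,1),np.degrees(x[2]).round(1),round(f,3))
o=bot.get_obs(); print(o['ee_pos'],o['tcp_rot'],o['wrist_force'])"
```

```text
edge row 199.1 slope 0.202 cols 251.5 390.5
corners tool mm [ 36.9 -29.3  21.8] [24.2 30.5 21.8] width 61.1
foot centre in tool mm [ 1.2 -5.6] yaw in tool 12.0
48 [440.4  -3.9] 4.8 0.028
60 [440.4  -4.1] 4.8 0.017
[ 0.44400787 -0.07399407  0.1579761 ] [-1.79811581e+02 -6.50504021e-03  9.46911385e+01] [ 0.75974189  0.19671929 -4.31928472]
```

View pics/wh.png

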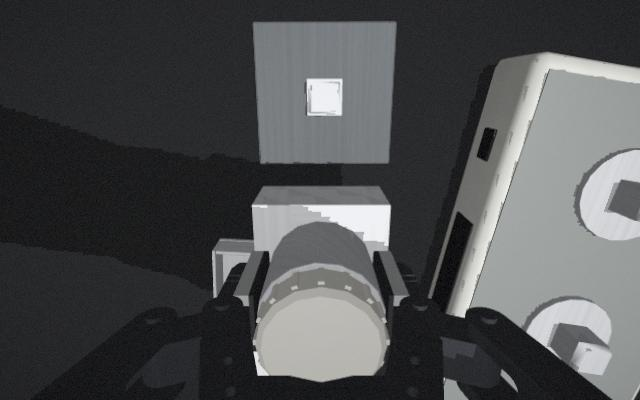

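Wrist picture: the cup is held square to the tool, its edge at row 206. The gauge plate spans (253,22) to (396,163), with the plug at (324,98). The wrist fits of the gauge at two yaws agree at (440.4, -3.9).

```bash
python3 -c "
from h import *
go(.44045,-.0021,.158,94.75);go(.44045,-.0021,.105,94.75);go(.44045,-.0021,.066,94.75)"
```

```text
shift [71.9  2.3 -0. ] turn [-0.2 -0.  -0.1]
shift [71.9  2.5 53. ] turn [-0.2 -0.  -0.1]
shift [71.9  2.6 92. ] turn [-0.2 -0.  -0.1]
```

Request:
carry_out(moves="72 2.4 0 -0.2 0 0 40;72 2.4 0 -0.2 0 0 40;72 2.4 30 -0.2 0 0 40;72 2.4 53 -0.2 0 0 40;72 2.4 53 -0.2 0 0 40;72 2.4 53 -0.2 0 0 40;72 2.4 53 -0.2 0 0 40")

```text
time: 11.2
ee_pos: [0.4411, -0.003, 0.1064]
tcp_rot: [179.9, 0.0, 94.6]
wrist_force: [-0.5, 0.5, -4.3]
opening: 0.0446
grasp_force: 72.8
```

```bash
python3 -c "
from h import *
o=bot.get_obs(); print(o['ee_pos'],o['tcp_rot'],o['wrist_force'])
go(.44045,-.0021,.093,94.75)"
```

```text
[ 0.44112039 -0.00300597  0.10638021] [1.79885786e+02 9.51978894e-03 9.45969857e+01] [-0.54883593  0.54511878 -4.28098916]
shift [ 1.  -0.6 13.4] turn [ 0.1  0.  -0.2]
```

Request:
carry_out(moves="1 -0.6 0 0.1 0 -0.2 40;1 -0.6 5 0.1 0 -0.2 40;1 -0.6 9 0.1 0 -0.2 40;1 -0.6 12 0.1 0 -0.2 40;1 -0.6 14 0.1 0 -0.2 40;1 -0.6 16 0.1 0 -0.2 40;1 -0.6 18 0.1 0 -0.2 40;1 -0.6 18 0.1 0 -0.2 40")

```text
time: 12.0
ee_pos: [0.4397, -0.0022, 0.0866]
tcp_rot: [-179.9, -0.0, 94.8]
wrist_force: [-0.0, -0.9, -3.3]
opening: 0.0442
grasp_force: 72.8
```

Request:
carry_out(moves="0 0.6 2 0 0 0 40;0 0.6 4 0 0 0 40;0 0.6 5 0 0 0 40;0 0.6 6 0 0 0 40;0 0.6 7 0 0 0 40;0 0.6 8 0 0 0 40;0 0.6 9 0 0 0 40;0 0.6 9 0 0 0 40")

```text
time: 12.8
ee_pos: [0.4403, -0.0022, 0.0777]
tcp_rot: [-179.9, -0.0, 94.8]
wrist_force: [-0.1, 0.8, -4.1]
opening: 0.0442
grasp_force: 72.8
```

Request:
carry_out(moves="0 0 2 0 0 0 40;0 0 4 0 0 0 40;0 0 6 0 0 0 40;0 0 8 0 0 0 40;0 0 9 0 0 0 40;0 0 10 0 0 0 40;0 0 10 0 0 0 40")

```text
time: 13.5
ee_pos: [0.4403, -0.0022, 0.0677]
tcp_rot: [-179.9, 0.0, 94.8]
wrist_force: [0.1, 0.6, -4.0]
opening: 0.0449
grasp_force: 72.8
```

```bash
python3 -c "
from h import *
go(.44045,-.0021,.14,94.75);go(.435,-.175,.14,92); go(.435,-.175,.06,92)"
```

```text
shift [  0.1   0.1 -72.3] turn [-0.1  0.   0. ]
shift [-171.7  -19.8  -72.2] turn [-0.1  0.   2.8]
shift [-171.7  -19.6    7.8] turn [-0.1  0.   2.8]
```

Request:
carry_out(moves="0 0 -40 0 0 0 40;0 0 -72 0 0 0 40;0 0 -72 0 0 0 40;-172 -20 -72 0 0 2.8 40;-172 -20 -72 0 0 2.8 40;-172 -20 -72 0 0 2.8 40;-172 -20 -72 0 0 2.8 40;-172 -20 -72 0 0 2.8 40;-172 -20 -40 0 0 2.8 40;-172 -20 -10 0 0 2.8 40;-172 -20 2 0 0 2.8 40;-172 -20 6 0 0 2.8 40;-172 -20 8 0 0 2.8 40;-172 -20 9 0 0 2.8 40;-172 -20 10 0 0 2.8 40;-172 -20 10 0 0 2.8 40")

```text
time: 15.1
ee_pos: [0.4351, -0.1754, 0.0586]
tcp_rot: [-180.0, 0.0, 92.0]
wrist_force: [-0.3, -0.8, -4.1]
opening: 0.0446
grasp_force: 74.8
```

Request:
carry_out(moves="0 0 0 0 0 0 75;0 0 0 0 0 0 75;0 0 0 0 0 0 75;0 0 0 0 0 0 75;0 0 -20 0 0 0 75;0 0 -60 0 0 0 75;0 0 -110 0 0 0 75;0 0 -160 0 0 0 75;0 0 -160 0 0 0 75")

```text
time: 16.0
ee_pos: [0.4369, -0.176, 0.2249]
tcp_rot: [179.6, 0.2, 92.0]
wrist_force: [-0.5, -0.1, -0.8]
opening: 0.0748
grasp_force: 0.0
```

```bash
python3 -c "
from h import *
c=cam('wrist'); cv2.imwrite('pics/w4.png',c['img'][:,:,::-1])
c=cam('scene'); cv2.imwrite('pics/s4.png',c['img'][:,:,::-1])
go(.47,.15,.24,94); go(.48,.322,.23,94)"; python3 cup.py 480 322.5 94 scene
```

```text
shift [324.1  45.6 -21.2] turn [ 0.   0.1 -2. ]
shift [495.7  61.6 -11.4] turn [ 0.   0.1 -2. ]
scene [479.6 323.6] 92.8 0.135
shift [497.1  61.9  67.5] turn [-0.1  0.  -0.8]
shift [497.1  62.  165.5] turn [-0.1  0.  -0.8]
```

View pics/w4.png

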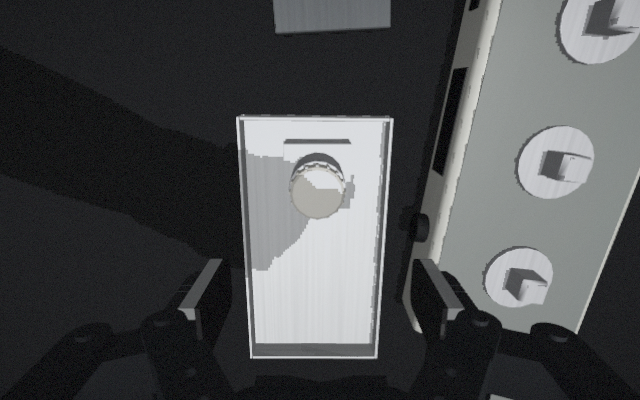

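Wrist picture: the first (worn) cup stands in the tray at (317,185). The three drives are visible on the right.

Request:
carry_out(moves="496 62 -8 0 0.1 -2 85;496 62 -8 0 0.1 -2 85;496 62 -8 0 0.1 -2 85;496 62 -8 0 0.1 -2 85;496 62 -8 0 0.1 -2 85;496 62 -8 0 0.1 -2 85;496 62 -8 0 0.1 -2 85;496 62 -8 0 0.1 -2 85;496 62 -8 0 0.1 -2 85;496 62 -8 0 0.1 -2 85;496 62 -8 0 0.1 -2 85;496 62 -8 0 0.1 -2 85;496 62 -8 0 0.1 -2 85")

```text
time: 17.45
ee_pos: [0.4795, 0.3218, 0.2247]
tcp_rot: [-179.8, -0.0, 94.0]
wrist_force: [0.3, 0.1, 0.4]
opening: 0.0851
grasp_force: 0.0
```

```bash
python3 cup.py 480 322.5 93 wrist
```

```text
wrist [481.6 319.4] 93.3 0.021
shift [-2.2  1.9 75.3] turn [-0.1 -0.1  0.6]
shift [ -2.3   2.1 173.3] turn [-0.1 -0.1  0.6]
```

Request:
carry_out(moves="-2.2 2 120 0 0 0.6 85;-2.2 2 120 0 0 0.6 85;-2.2 2 120 0 0 0.6 85;-2.2 2 150 0 0 0.6 85;-2.2 2 171 0 0 0.6 85;-2.2 2 171 0 0 0.6 85;-2.2 2 171 0 0 0.6 40;-2.2 2 171 0 0 0.6 40;-2.2 2 171 0 0 0.6 40;-2.2 2 171 0 0 0.6 40;-2.2 2 171 0 0 0.6 40;-2.2 2 171 0 0 0.6 40;-2.2 2 171 0 0 0.6 40", force=70)

```text
time: 18.8
ee_pos: [0.4824, 0.3211, 0.0568]
tcp_rot: [179.9, -0.2, 93.4]
wrist_force: [-1.6, -0.6, 6.3]
opening: 0.0446
grasp_force: 72.0
```

```bash
cat >> held.py <<'E'
F=[]
G=cv2.GaussianBlur(c['img'].max(2).astype(float),(5,5),0)
for u in range(275,370,5):
    d=np.diff(G[165:205,u]); k=np.argmax(d>4); F.append((u,165.5+k))
F=np.array(F); k,b=np.polyfit(*F.T,1); P,Q=[below((u,k*u+b),zt+.032) for u in(270,370)]
v=(Q-P)/np.linalg.norm(Q-P); print('lower edge: row',np.round(k*320+b,1),'tool x of centre',np.round(((P+Q)/2)[0]*1e3-30,1),'yaw',np.degrees(np.arctan2(-v[0],v[1])).round(1))
E
python3 held.py 22; python3 -c "
from h import *
o=bot.get_obs(); print(o['ee_pos'],o['tcp_rot'])
go(.44,-.02,.16,94.75)"
```

```text
edge row 201.6 slope 0.039 cols 252.5 389.5
corners tool mm [ 30.8 -29.2  22. ] [28.3 29.9 22. ] width 59.2
foot centre in tool mm [-0.5 -0.9] yaw in tool 2.4
lower edge: row 182.5 tool x of centre -0.3 yaw 0.0
[0.48244785 0.32114289 0.05685622] [ 1.79949746e+02 -1.59631960e-01  9.33717279e+01]
shift [-337.8  -62.3 -104.1] turn [ 0.1 -0.2 -1.4]
```

Request:
carry_out(moves="0 0 -45 0 0 0 40;0 0 -90 0 0 0 40;0 0 -104 0 0 0 40;-338 -62 -104 0.1 -0.2 -1.4 40;-338 -62 -104 0.1 -0.2 -1.4 40;-338 -62 -104 0.1 -0.2 -1.4 40;-338 -62 -104 0.1 -0.2 -1.4 40;-338 -62 -104 0.1 -0.2 -1.4 40;-338 -62 -104 0.1 -0.2 -1.4 40;-338 -62 -104 0.1 -0.2 -1.4 40;-338 -62 -104 0.1 -0.2 -1.4 40;-338 -62 -104 0.1 -0.2 -1.4 40;-338 -62 -104 0.1 -0.2 -1.4 40")

```text
time: 20.15
ee_pos: [0.4399, -0.0199, 0.158]
tcp_rot: [-179.8, 0.1, 94.8]
wrist_force: [-0.2, 0.1, -4.0]
opening: 0.0444
grasp_force: 73.8
```

```bash
python3 held.py 24.8; python3 -c "
from h import *
o=bot.get_obs(); print(o['ee_pos'],o['tcp_rot'])
go(.4405,-.0024,.11,94.75)"
```

```text
edge row 191.6 slope 0.003 cols 252.5 389.5
corners tool mm [ 33.3 -29.6  24.8] [33.1 30.1 24.8] width 59.7
foot centre in tool mm [3.2 0.2] yaw in tool 0.2
lower edge: row 186.7 tool x of centre -3.3 yaw 7.4
[ 0.43996442 -0.01956945  0.15805248] [-1.79790879e+02  8.49388340e-02  9.48500697e+01]
shift [17.1  2.2 48. ] turn [-0.2  0.1  0.1]
```

Request:
carry_out(moves="17 2.2 0 -0.2 0 0 40;17 2.2 30 -0.2 0 0 40;17 2.2 45 -0.2 0 0 40;17 2.2 48 -0.2 0 0 40;17 2.2 51 -0.2 0 0 40;17 2.2 54 -0.2 0 0 40;17 2.2 57 -0.2 0 0 40;17 2.2 60 -0.2 0 0 40;17 2.2 63 -0.2 0 0 40;17 2.2 65 -0.2 0 0 40;17 2.2 66 -0.2 0 0 40;17 2.2 66 -0.2 0 0 40")

```text
time: 21.4
ee_pos: [0.4405, -0.0031, 0.0922]
tcp_rot: [180.0, 0.1, 94.8]
wrist_force: [-0.1, 4.1, -4.8]
opening: 0.0446
grasp_force: 73.8
```

Request:
carry_out(moves="0.7 0 2 0 0 0 40;0.7 0 4 0 0 0 40;0.7 0 6 0 0 0 40;0.7 0 8 0 0 0 40;0.7 0 9 0 0 0 40;0.7 0 10 0 0 0 40;0.7 0 11 0 0 0 40;0.7 0 12 0 0 0 40;0.7 0 12 0 0 0 40")

```text
time: 22.3
ee_pos: [0.4406, -0.0028, 0.0826]
tcp_rot: [179.9, 0.1, 94.8]
wrist_force: [-8.6, 1.5, 19.2]
opening: 0.0443
grasp_force: 76.3
```

Request:
carry_out(moves="0 0 -2 0 0 0 40;0 1 -2 0 0 0 40;0 2 -2 0 0 0 40;0 2 -2 0 0 0 40;0 2 -2 0 0 0 40")

```text
time: 22.8
ee_pos: [0.4412, -0.0027, 0.0827]
tcp_rot: [-179.9, 0.1, 94.8]
wrist_force: [-10.2, 0.9, 10.8]
opening: 0.0443
grasp_force: 75.4
```

Request:
carry_out(moves="0 -2 0 0 0 0 40;1 -3 0 0 0 0 40;2 -2 0 0 0 0 40;2 -2 0 0 0 0 40;2 -2 0 0 0 0 40")

```text
time: 23.3
ee_pos: [0.4406, -0.0012, 0.0827]
tcp_rot: [179.9, 0.2, 94.8]
wrist_force: [-0.1, -2.7, 7.6]
opening: 0.0443
grasp_force: 74.2
```

Request:
carry_out(moves="-1 0 -2 0 0 0 40;-2 0 -3 0 0 0 40;-2 2 -3 0 0 0 40;-2 3 -3 0 0 0 40;-2 3 -3 0 0 0 40")

```text
time: 23.8
ee_pos: [0.4413, -0.0025, 0.0841]
tcp_rot: [-179.7, 0.1, 94.8]
wrist_force: [-8.2, 0.5, -1.2]
opening: 0.0443
grasp_force: 73.9
```

Request:
carry_out(moves="0 -2 0 0 0 0 40;0 -4 0 0 0 0 40;0 -6 0 0 0 0 40;0 -6 0 0 0 0 40")

```text
time: 24.2
ee_pos: [0.4389, -0.0028, 0.0858]
tcp_rot: [179.8, 0.1, 94.8]
wrist_force: [7.5, 1.9, -6.0]
opening: 0.0444
grasp_force: 73.3
```

```bash
python3 -c "
from h import *
go(.44,-.0024,.2,94.75);go(.632,-.125,.2,85.25)"
```

```text
shift [ 1.000e-01  1.600e+00 -1.142e+02] turn [0.2 0.1 0. ]
shift [-138.1  182.6 -113.3] turn [0.2 0.1 9.5]
```

Request:
carry_out(moves="0 3 0 0 0 0 40;0 3 -30 0.2 0.1 0 40;0 3 -75 0.2 0.1 0 40;0 3 -114 0.2 0.1 0 40;-138 183 -113 0.2 0.1 9.5 40;-138 183 -113 0.2 0.1 9.5 40;-138 183 -113 0.2 0.1 9.5 40;-138 183 -113 0.2 0.1 9.5 40;-138 183 -113 0.2 0.1 9.5 40;-138 183 -113 0.2 0.1 9.5 40;-138 183 -113 0.2 0.1 9.5 40;-138 183 -113 0.2 0.1 9.5 40")

```text
time: 25.4
ee_pos: [0.6307, -0.1247, 0.1985]
tcp_rot: [-179.8, 0.0, 85.3]
wrist_force: [0.6, 0.8, -3.3]
opening: 0.0445
grasp_force: 75.1
```

```bash
python3 -c "
from h import *
o=bot.get_obs(); print(o['ee_pos'],o['tcp_rot'])
c=cam('wrist'); cv2.imwrite('pics/w5.png',c['img'][:,:,::-1]); np.savez('w5.npz',**{k:c[k] for k in('img','mtx','k1','R','p')})
print(proj(c,[[.6355,-.0485,.066],[.6317,-.049,.066]]))"
```

```text
[ 0.63071565 -0.1246932   0.19852452] [-1.79782292e+02  1.50863276e-02  8.52935986e+01]
[[319.15337468  87.62290978]
 [313.69679833  88.86201559]]
```

View pics/w5.png

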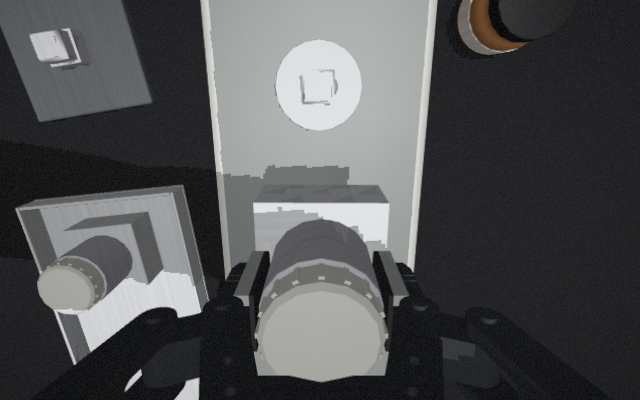

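Wrist picture: the drive 1 seat circle is centred near (319,85) with its square at (318,87). The held foot's top edge runs from (254,203) to (389,203) and is square to the tool.

```bash
cat > drive.py <<'E'
from h import *
import sys
c=dict(np.load(sys.argv[1])); x0=[float(sys.argv[2])/1000,float(sys.argv[3])/1000]
g=c['img'].astype(float).min(2); u=proj(c,[x0+[.066]])[0]
for th in(185,195,205):
    m=(cv2.GaussianBlur(g,(3,3),0)>th).astype(np.uint8); w=np.zeros_like(m); cv2.circle(w,tuple(int(v) for v in u),52,1,-1); m&=w
    cs=max(cv2.findContours(m,cv2.RETR_EXTERNAL,cv2.CHAIN_APPROX_NONE)[0],key=cv2.contourArea)
    P=np.array([ray(c,q,.066)[:2] for q in cv2.convexHull(cs)[:,0,:]]); (cx,cy),r=cv2.minEnclosingCircle(P.astype(np.float32)*1000)
    A=np.c_[2*P,np.ones(len(P))]; s=np.linalg.lstsq(A,(P**2).sum(1),rcond=None)[0]; print(th,np.round(s[:2]*1e3,1),'r',round(np.sqrt(s[2]+s[0]**2+s[1]**2)*1e3,1),'enc',np.round([cx,cy,r],1))
E
python3 drive.py w5.npz 635.5 -48.5
python3 - <<'E'
from h import *
c=dict(np.load('w5.npz')); o=bot.get_obs(); R,p=pose(o)
for u in((254,203),(389,203)): print('foot top corner in tool',np.round(R.T@(ray(c,u,p[2]-.0248)-p)*1e3,1))
go(.6355,-.050,.17,85.25)
E
```

```text
185 [635.1 -47.6] r 29.7 enc [635.1 -47.7  29.9]
195 [635.1 -47.7] r 29.4 enc [635.  -47.7  29.6]
205 [635.1 -47.6] r 29.1 enc [635.  -47.6  29.2]
foot top corner in tool [ 28.  -29.2  24.9]
foot top corner in tool [28.  30.  24.7]
shift [74.7 -1.2 28.9] turn [-0.2  0.   0.1]
```

```bash
python3 -c "
from h import *
go(.6351,-.0457,.155,85.4)"
```

```text
shift [78.9 -1.9 43.9] turn [-0.2  0.  -0.1]
```

Request:
carry_out(moves="79 -1.9 0 -0.2 0 -0.1 40;79 -1.9 0 -0.2 0 -0.1 40;79 -1.9 20 -0.2 0 -0.1 40;79 -1.9 40 -0.2 0 -0.1 40;79 -1.9 44 -0.2 0 -0.1 40;79 -1.9 44 -0.2 0 -0.1 40;79 -1.9 44 -0.2 0 -0.1 40;79 -1.9 44 -0.2 0 -0.1 40", force=90)

```text
time: 26.25
ee_pos: [0.6361, -0.0464, 0.156]
tcp_rot: [179.9, 0.0, 85.4]
wrist_force: [-0.7, 0.2, -4.2]
opening: 0.0439
grasp_force: 92.8
```

```bash
python3 -c "
from h import *
o=bot.get_obs(); print(o['ee_pos'],o['tcp_rot'],o['wrist_force'])
go(.6351,-.0457,.14,85.4)"
```

```text
[ 0.63610014 -0.04635583  0.15599712] [1.79868810e+02 1.33693054e-02 8.53629219e+01] [-0.65724696  0.17539536 -4.16484327]
shift [ 0.6 -1.1 16. ] turn [ 0.1  0.  -0. ]
```

Request:
carry_out(moves="0.4 -0.6 3 0.1 0 0 40;0.4 -0.6 6 0.1 0 0 40;0.4 -0.6 9 0.1 0 0 40;0.4 -0.6 12 0.1 0 0 40;0.4 -0.6 15 0.1 0 0 40;0.4 -0.6 16 0.1 0 0 40;0.4 -0.6 16 0.1 0 0 40")

```text
time: 26.95
ee_pos: [0.6356, -0.0458, 0.1386]
tcp_rot: [-180.0, 0.0, 85.4]
wrist_force: [3.2, -0.6, -2.8]
opening: 0.0441
grasp_force: 93.2
```

Request:
carry_out(moves="0 -0.3 3 0 0 0 40;0 -0.3 6 0 0 0 40;0 -0.3 9 0 0 0 40;0 -0.3 12 0 0 0 40;0 -0.3 15 0 0 0 40;0 -0.3 16 0 0 0 40;0 -0.3 17 0 0 0 40;0 -0.3 17 0 0 0 40")

```text
time: 27.75
ee_pos: [0.6344, -0.0458, 0.123]
tcp_rot: [-179.9, 0.0, 85.4]
wrist_force: [-3.2, -0.4, 8.0]
opening: 0.0435
grasp_force: 94.6
```

Request:
carry_out(moves="0 0 1 0 0 0 40;0 0 2 0 0 0 40;0 0 2.5 0 0 0 40;0 0 2.5 0 0 0 40")

```text
time: 28.15
ee_pos: [0.6344, -0.0458, 0.1229]
tcp_rot: [180.0, 0.0, 85.4]
wrist_force: [-10.5, -0.2, 22.5]
opening: 0.044
grasp_force: 95.9
```

Request:
carry_out(moves="0 0 -2.5 0 0 0 40;0 0 -2.5 0 0 0 75;0 0 -2.5 0 0 0 75;0 0 -2.5 0 0 0 75;0 0 -2.5 0 0 0 75;0 0 -20 0 0 0 75;0 0 -60 0 0 0 80;0 0 -105 0 0 0 85;0 0 -105 0 0 0 85")

```text
time: 29.05
ee_pos: [0.6365, -0.0458, 0.2308]
tcp_rot: [179.6, 0.0, 85.4]
wrist_force: [-0.1, -0.3, 0.5]
opening: 0.0849
grasp_force: 0.0
```

```bash
cat > seat.py <<'E'
# height and place of a seated cup, from the wrist picture
from h import *
import sys
x,y,a,z=map(float,sys.argv[1:5]); c=cam('wrist'); cv2.imwrite('pics/'+sys.argv[5]+'.png',c['img'][:,:,::-1])
cap=[CUP[2]]; g=c['img'].astype(float).min(2)
r=fit([c],[np.clip((g-170)/20+.5,0,1)],CUP,[x/1000,y/1000,np.radians(a),z/1000],free=4); print(np.round(r[0]*1000,1),r[1])
E
python3 seat.py 635.1 -47.7 -4.6 66 w6; python3 -c "
from h import *
go(.39,.358,.225,133)"; python3 cup.py 390.5 358 43 top scene
```

```text
[ 636.5  -42.  -114.7   74.8] 0.27493005020265293
shift [ 382.6 -277.9    1.3] turn [  0.2   0.1 -47.6]
top [389.9 356.2] 44.4 0.04
scene [389.9 357.7] 39.6 0.055
shift [ 382.4 -276.7   73.9] turn [-0.1  0.1 45.8]
shift [ 382.4 -276.6  171.9] turn [-0.1  0.1 45.8]
```

View pics/w6.png

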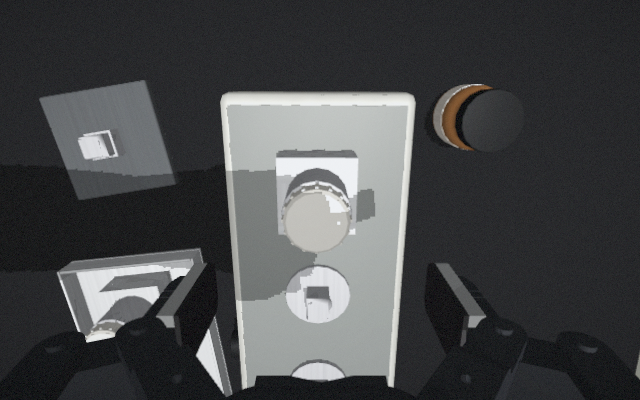

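Wrist picture: cup c2 sits square on drive 1, with its foot spanning (276,158) to (358,234). The other drives are empty and the jar is untouched at (483,118).

```bash
python3 - <<'E'
from h import *
c=cam('wrist')
for z in(.066,.069): print(z,np.round(proj(c,place(sq(.06,.032)+ [[0,0,.086],[0,.021,.086],[0.021,0,.086]],[.6351,-.0477,np.radians(-4.6),z])),1).tolist())
E
```

```text
0.066 [[281.6, 237.5], [278.9, 159.2], [360.9, 237.5], [363.6, 159.2], [321.2, 227.1], [321.2, 192.9], [356.9, 227.1]]
0.069 [[281.2, 239.1], [278.4, 160.1], [361.3, 239.1], [364.1, 160.0], [321.2, 229.0], [321.2, 194.3], [357.4, 229.0]]
```

Request:
carry_out(moves="382 -277 2 0.2 0.1 -47.6 85;382 -277 2 0.2 0.1 -47.6 85;382 -277 2 0.2 0.1 -47.6 85;382 -277 2 0.2 0.1 -47.6 85;382 -277 2 0.2 0.1 -47.6 85;382 -277 2 0.2 0.1 -47.6 85;382 -277 2 0.2 0.1 -47.6 85;382 -277 2 0.2 0.1 -47.6 85;382 -277 2 0.2 0.1 -47.6 85;382 -277 2 0.2 0.1 -47.6 85;382 -277 2 0.2 0.1 -47.6 85;382 -277 2 0.2 0.1 -47.6 85;382 -277 2 0.2 0.1 -47.6 85;382 -277 2 0.2 0.1 -47.6 85")

```text
time: 30.65
ee_pos: [0.3902, 0.3564, 0.222]
tcp_rot: [-179.8, -0.2, 132.9]
wrist_force: [-0.2, 0.1, -0.6]
opening: 0.085
grasp_force: 0.0
```

```bash
python3 cup.py 391 355 133 wrist; python3 -c "
from h import *
print(bot.get_obs()['q'])"
```

```text
wrist [392.  354.3] 134.3 0.109
shift [-3.1  0.1 72.1] turn [-0.2 -0.2 -1.4]
shift [ -3.5   0.5 170.1] turn [-0.2 -0.2 -1.4]
[42.30436175  1.77014274  3.81035918 92.26184179  0.21353044 89.41848752]
```

Request:
carry_out(moves="-3.3 0.3 120 -0.2 -0.2 -1.4 85;-3.3 0.3 120 -0.2 -0.2 -1.4 85;-3.3 0.3 120 -0.2 -0.2 -1.4 85;-3.3 0.3 150 -0.2 -0.2 -1.4 85;-3.3 0.3 167 -0.2 -0.2 -1.4 85;-3.3 0.3 167 -0.2 -0.2 -1.4 85;-3.3 0.3 167 -0.2 -0.2 -1.4 40;-3.3 0.3 167 -0.2 -0.2 -1.4 40;-3.3 0.3 167 -0.2 -0.2 -1.4 40;-3.3 0.3 167 -0.2 -0.2 -1.4 40;-3.3 0.3 167 -0.2 -0.2 -1.4 40;-3.3 0.3 167 -0.2 -0.2 -1.4 40;-3.3 0.3 167 -0.2 -0.2 -1.4 40", force=80)

```text
time: 32.0
ee_pos: [0.392, 0.3557, 0.0572]
tcp_rot: [179.8, 0.0, 134.4]
wrist_force: [-0.8, -1.9, 6.8]
opening: 0.0444
grasp_force: 82.1
```

```bash
cat > hold.py <<'E'
# place of the held cup in the tool frame: silhouette of its foot and body against the wrist picture, cap-side hidden parts left out
from h import *
import sys
o=bot.get_obs(); c=cam('wrist'); R,p=pose(o); zt=float(sys.argv[1])/1000
g=cv2.GaussianBlur(c['img'].max(2).astype(float),(3,3),0)
K=c['mtx']; M=c['mount']
def px(P): q=(P-M[:3,3])@M[:3,:3]; s=np.c_[q[:,0],-q[:,1]]/-q[:,2:3]; s=s*(1+c['k1']*(s**2).sum(1,keepdims=True)); return s*K[0,0]+K[:2,2]
# gradient sampled across the near foot-top edge and its two side edges, summed over the edge
gx=np.abs(cv2.Sobel(g,cv2.CV_64F,1,0)); gy=np.abs(cv2.Sobel(g,cv2.CV_64F,0,1))
def score(d):
    cx,cy,a=d[0]/1e3,d[1]/1e3,np.radians(d[2]); ca,sa=np.cos(a),np.sin(a); t=np.linspace(-.029,.029,60); s=np.linspace(.012,.029,25)
    def S(X,Y,z,im): 
        u=px(np.c_[cx+X*ca-Y*sa,cy+X*sa+Y*ca,np.full(X.shape,z)]); return np.minimum(cv2.remap(im.astype(np.float32),u[:,:1].astype(np.float32),u[:,1:].astype(np.float32),cv2.INTER_LINEAR),60).mean()
    return -(S(.03+0*t,t,zt,gy)+S(.03+0*t,t,zt+.032,gy)+S(s,-.03+0*s,zt,gx)+S(s,.03+0*s,zt,gx))
G=[(score((x,y,a)),x,y,a) for x in np.arange(-7,7.1,.5) for y in np.arange(-2,2.1,.5) for a in np.arange(-8,8.1,1)]
b=min(G); r=minimize(score,b[1:],method='Nelder-Mead'); print('held: x,y mm, yaw deg in tool',np.round(r.x,2),'score',round(r.fun,1),'tcp',np.round(o['ee_pos']*1e3,1),o['tcp_rot'].round(2))
E
python3 hold.py 24; python3 -c "
from h import *
go(.44,-.02,.16,94.75)"
```

```text
held: x,y mm, yaw deg in tool [-1.  -0.5  1. ] score -240.0 tcp [392.  355.7  57.2] [179.85   0.   134.37]
shift [-302.1 -228.2 -103.4] turn [ 0.1 -0.1 39.6]
```

Request:
carry_out(moves="0 0 -45 0 0 0 40;0 0 -90 0 0 0 40;0 0 -103 0 0 0 40;-290 -216 -103 0.1 -0.1 39.6 40;-290 -216 -103 0.1 -0.1 39.6 40;-290 -216 -103 0.1 -0.1 39.6 40;-290 -216 -103 0.1 -0.1 39.6 40;-290 -216 -103 0.1 -0.1 39.6 40;-290 -216 -103 0.1 -0.1 39.6 40;-290 -216 -103 0.1 -0.1 39.6 40;-290 -216 -103 0.1 -0.1 39.6 40;-290 -216 -60 0.1 -0.1 39.6 40;-290 -216 -55 0.1 -0.1 39.6 40;-290 -216 -55 0.1 -0.1 39.6 40;-290 -216 -55 0.1 -0.1 39.6 40")

```text
time: 33.55
ee_pos: [0.4401, -0.0026, 0.1114]
tcp_rot: [-180.0, 0.1, 94.8]
wrist_force: [0.7, -0.2, -3.1]
opening: 0.0438
grasp_force: 84.0
```

```bash
python3 hold.py 25.2; python3 -c "
from h import *
go(.4403,-.0029,.09,94.75)"
```

```text
held: x,y mm, yaw deg in tool [-0.88  0.    0.  ] score -238.3 tcp [440.1  -2.6 111.4] [-1.7998e+02  1.1000e-01  9.4840e+01]
shift [-0.3 -0.2 21.8] turn [0.  0.1 0.1]
```

Well aligned, so I lower to below the tight level.

Request:
carry_out(moves="0 0 5 0 0 0 40;0 0 9 0 0 0 40;0 0 12 0 0 0 40;0 0 14 0 0 0 40;0 0 16 0 0 0 40;0 0 18 0 0 0 40;0 0 19 0 0 0 40;0 0 19 0 0 0 40")

```text
time: 34.4
ee_pos: [0.4403, -0.0031, 0.0951]
tcp_rot: [179.9, 0.1, 94.8]
wrist_force: [-11.0, 0.8, 30.8]
opening: 0.0441
grasp_force: 88.2
```

Request:
carry_out(moves="0 0 -2.5 0 0 0 40;0 -1 -2 0 0 0 40;0 -2 -2 0 0 0 40;1 -2 -2 0 0 0 40;1.5 -1 -2 0 0 0 40;1.5 0 -2 0 0 0 40;1 1 -2 0 0 0 40;0 1 -2 0 0 0 40;-1.5 1 -2 0 0 0 40;-1.5 0 -2 0 0 0 40;-1.5 -1 -2 0 0 0 40;0 -1 -1 0 0 2 40;0 -1 -1 0 0 -2 40;0 0 -1 0 0 2 40;0 0 -1 0 0 -2 40;0 -0.5 -1 0 0 0 40;0 -0.5 0 0 0 0 40;0 -0.5 0 0 0 0 40")

```text
time: 36.2
ee_pos: [0.4402, -0.0031, 0.0948]
tcp_rot: [179.8, 0.1, 94.8]
wrist_force: [-8.3, 1.1, 28.7]
opening: 0.0442
grasp_force: 88.1
```

Request:
carry_out(moves="0 -0.7 -2 0 0 0 40;0 -1.2 -2 0 0 0 40;0 -1.2 -1 0 0 0 40;0 -1.2 0 0 0 0 40;0 -1.2 0 0 0 1.5 40;0 -1.2 0 0 0 -1.5 40;0 -1.2 0 0 0 0 40")

```text
time: 36.9
ee_pos: [0.4399, -0.0032, 0.0948]
tcp_rot: [179.7, 0.1, 94.9]
wrist_force: [-4.7, 1.9, 26.3]
opening: 0.0441
grasp_force: 87.4
```

```bash
python3 -c "
from h import *
go(.437,-.25,.15,92);go(.437,-.25,.062,92)"
```

```text
shift [-245.8  -23.6  -54.8] turn [0.3 0.1 2.9]
shift [-245.6  -24.1   33.2] turn [0.3 0.1 2.9]
```

Request:
carry_out(moves="0 0 -40 0 0 0 40;0 0 -80 0.3 0.1 0 40;0 0 -80 0.3 0.1 0 40;-246 -24 -80 0.3 0.1 2.9 40;-246 -24 -80 0.3 0.1 2.9 40;-246 -24 -80 0.3 0.1 2.9 40;-246 -24 -80 0.3 0.1 2.9 40;-246 -24 -80 0.3 0.1 2.9 40;-246 -24 -80 0.3 0.1 2.9 40;-246 -24 -40 0.3 0.1 2.9 40;-246 -24 -10 0.3 0.1 2.9 40;-246 -24 15 0.3 0.1 2.9 40;-246 -24 25 0.3 0.1 2.9 40;-246 -24 30 0.3 0.1 2.9 40;-246 -24 33 0.3 0.1 2.9 40;-246 -24 34.5 0.3 0.1 2.9 40;-246 -24 34.5 0.3 0.1 2.9 40")

```text
time: 38.6
ee_pos: [0.4343, -0.2503, 0.0603]
tcp_rot: [-179.7, 0.1, 91.9]
wrist_force: [-10.1, 5.8, 16.3]
opening: 0.0441
grasp_force: 88.2
```

Request:
carry_out(moves="0 0 0 0 0 0 75;0 0 0 0 0 0 75;0 0 0 0 0 0 75;0 0 0 0 0 0 75;0 0 -20 0 0 0 75;0 0 -60 0 0 0 75;0 0 -110 0 0 0 75;0 0 -160 0 0 0 75;0 0 -160 0 0 0 75;0 0 -160 0 0 0 75")

```text
time: 39.6
ee_pos: [0.4362, -0.2508, 0.2183]
tcp_rot: [-179.7, 0.1, 91.9]
wrist_force: [0.7, 0.2, -1.1]
opening: 0.0751
grasp_force: 0.0
```

```bash
python3 -c "
from h import *
c=cam('wrist'); cv2.imwrite('pics/w7.png',c['img'][:,:,::-1])
c=cam('top'); cv2.imwrite('pics/t7.png',c['img'][:,:,::-1])"; python3 cup.py 645 186 72 top scene; python3 -c "
from h import *
go(.645,.186,.225,72)"
```

```text
top [644.6 185.9] 70.9 0.034
scene [645.4 186.8] 71.8 0.049
shift [429.7 225.1  64.1] turn [-0.5  0.  20.1]
shift [429.6 225.9 162.1] turn [-0.5  0.  20.1]
shift [429.  224.  -10.9] turn [-0.5  0.  19.9]
```

View pics/t7.png

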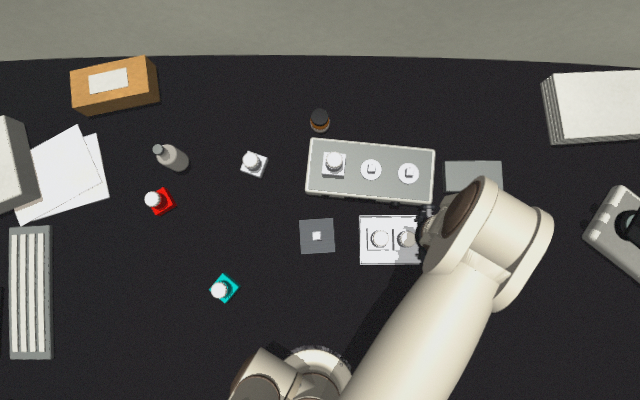

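Top picture: cup c2 is on drive 1 at (334,163) and two cups stand in the tray at (380,239) and (406,238). The last cup is at (254,163), and all bystanders are in place.

Request:
carry_out(moves="429 225 -8 -0.5 0 20.5 85;429 225 -8 -0.5 0 20.5 85;429 225 -8 -0.5 0 20.5 85;429 225 -8 -0.5 0 20.5 85;429 225 -8 -0.5 0 20.5 85;429 225 -8 -0.5 0 20.5 85;429 225 -8 -0.5 0 20.5 85;429 225 -8 -0.5 0 20.5 85;429 225 -8 -0.5 0 20.5 85;429 225 -8 -0.5 0 20.5 85;429 225 -8 -0.5 0 20.5 85;429 225 -8 -0.5 0 20.5 85;429 225 -8 -0.5 0 20.5 85")

```text
time: 41.1
ee_pos: [0.646, 0.185, 0.2229]
tcp_rot: [179.9, 0.1, 71.4]
wrist_force: [-0.5, 1.3, -0.1]
opening: 0.0851
grasp_force: 0.0
```

```bash
python3 cup.py 647 185 71.5 wrist; python3 -c "
from h import *
print(bot.get_obs()['ee_pos'],bot.get_obs()['q'])"
```

```text
wrist [645.9 184.4] 71.6 0.087
shift [-0.1 -0.3 73.6] turn [ 0.1  0.1 -0.3]
shift [ -0.   -0.5 171.6] turn [ 0.1  0.1 -0.3]
[0.64606225 0.18465255 0.22355128] [ 16.00771041  22.20300789  27.84173574  95.57786024  -0.14321664
 124.68865799]
```

Request:
carry_out(moves="0 -0.3 120 0 0 -0.2 85;0 -0.3 120 0 0 -0.2 85;0 -0.3 120 0 0 -0.2 85;0 -0.3 150 0 0 -0.2 85;0 -0.3 168 0 0 -0.2 85;0 -0.3 168 0 0 -0.2 85;0 -0.3 168 0 0 -0.2 40;0 -0.3 168 0 0 -0.2 40;0 -0.3 168 0 0 -0.2 40;0 -0.3 168 0 0 -0.2 40;0 -0.3 168 0 0 -0.2 40;0 -0.3 168 0 0 -0.2 40;0 -0.3 168 0 0 -0.2 40", force=80)

```text
time: 42.45
ee_pos: [0.6473, 0.1857, 0.0579]
tcp_rot: [179.7, -0.0, 71.6]
wrist_force: [-1.6, 0.4, 7.5]
opening: 0.0443
grasp_force: 82.7
```

```bash
python3 hold.py 24; python3 -c "
from h import *
go(.4403,-.0035,.16,94.75)"
```

```text
held: x,y mm, yaw deg in tool [-1.5 -1.   2. ] score -240.0 tcp [647.3 185.7  57.9] [ 1.7971e+02 -3.0000e-02  7.1580e+01]
shift [-244.8 -136.1 -102.9] turn [  0.3   0.  -23.2]
```

Request:
carry_out(moves="0 0 -45 0 0 0 40;0 0 -90 0 0 0 40;0 0 -103 0 0 0 40;-243.7 -136.5 -103 0.3 0 -23.2 40;-243.7 -136.5 -103 0.3 0 -23.2 40;-243.7 -136.5 -103 0.3 0 -23.2 40;-243.7 -136.5 -103 0.3 0 -23.2 40;-243.7 -136.5 -103 0.3 0 -23.2 40;-243.7 -136.5 -103 0.3 0 -23.2 40;-243.7 -136.5 -103 0.3 0 -23.2 40;-243.7 -136.5 -60 0.3 0 -23.2 40;-243.7 -136.5 -55 0.3 0 -23.2 40;-243.7 -136.5 -55 0.3 0 -23.2 40;-243.7 -136.5 -55 0.3 0 -23.2 40")

```text
time: 43.9
ee_pos: [0.4404, -0.0022, 0.1115]
tcp_rot: [-179.9, 0.1, 94.8]
wrist_force: [0.9, -1.4, -4.2]
opening: 0.0437
grasp_force: 84.3
```

```bash
python3 hold.py 25.9; python3 -c "
from h import *
go(.4403,-.0023,.09,94.75)"
```

```text
held: x,y mm, yaw deg in tool [-2.09 -0.45  1.05] score -235.2 tcp [440.4  -2.2 111.5] [-1.7986e+02  6.0000e-02  9.4810e+01]
shift [ 0.  -0.4 21.8] turn [-0.1  0.1  0.1]
```

Request:
carry_out(moves="0 0 5 0 0 0 40;0 0 9 0 0 0 40;0 0 12 0 0 0 40;0 0 14 0 0 0 40;0 0 16 0 0 0 40;0 0 18 0 0 0 40;0 0 19 0 0 0 40;0 0 19 0 0 0 40")

```text
time: 44.75
ee_pos: [0.4398, -0.0025, 0.0914]
tcp_rot: [-179.8, 0.1, 94.8]
wrist_force: [-0.3, 1.0, -5.4]
opening: 0.0439
grasp_force: 84.3
```

Not tight. I go on to the no-go level.

Request:
carry_out(moves="0 0 3 0 0 0 40;0 0 5 0 0 0 40;0 0 6 0 0 0 40;0 0 7 0 0 0 40;0 0 8 0 0 0 40;0 0 9 0 0 0 40;0 0 10 0 0 0 40;0 0 10 0 0 0 40")

```text
time: 45.55
ee_pos: [0.4402, -0.0026, 0.0838]
tcp_rot: [-179.9, 0.1, 94.8]
wrist_force: [-8.0, 0.3, 15.5]
opening: 0.0444
grasp_force: 87.1
```

Request:
carry_out(moves="0 0 -3 0 0 0 40;0 0 -4 0 0 0 40;0 2 -4 0 0 0 40;0 3 -4 0 0 0 40;0 3 -4 0 0 0 40")

```text
time: 46.05
ee_pos: [0.4414, -0.0023, 0.0845]
tcp_rot: [-179.6, 0.1, 94.8]
wrist_force: [-5.9, -0.4, -3.7]
opening: 0.0442
grasp_force: 84.9
```

Request:
carry_out(moves="0 -2 0 0 0 0 40;0 -4 0 0 0 0 40;0 -6 0 0 0 0 40;0 -6 0 0 0 0 40")

```text
time: 46.45
ee_pos: [0.4391, -0.0026, 0.0862]
tcp_rot: [179.9, 0.1, 94.8]
wrist_force: [8.9, 0.9, -8.5]
opening: 0.0441
grasp_force: 84.3
```

```bash
python3 -c "
from h import *
go(.4403,-.0023,.2,94.75);go(.627,-.23,.2,85.4)"
```

```text
shift [ 1.000e-01  1.500e+00 -1.138e+02] turn [0.1 0.1 0. ]
shift [-242.4  168.6 -113.1] turn [0.1 0.  9.4]
```

Request:
carry_out(moves="0 3 0 0 0 0 40;0 3 -30 0.1 0.1 0 40;0 3 -75 0.1 0.1 0 40;0 3 -113 0.1 0.1 0 40;-242 171 -113 0.1 0 9.4 40;-242 171 -113 0.1 0 9.4 40;-242 171 -113 0.1 0 9.4 40;-242 171 -113 0.1 0 9.4 40;-242 171 -113 0.1 0 9.4 40;-242 171 -113 0.1 0 9.4 40;-242 171 -113 0.1 0 9.4 40;-242 171 -113 0.1 0 9.4 40;-242 171 -113 0.1 0 9.4 40;-242 171 -113 0.1 0 9.4 40")

```text
time: 47.85
ee_pos: [0.6274, -0.2287, 0.1992]
tcp_rot: [-179.8, 0.1, 85.4]
wrist_force: [0.7, -0.1, -4.5]
opening: 0.044
grasp_force: 85.8
```

```bash
python3 -c "
from h import *
o=bot.get_obs(); print(o['ee_pos'],o['tcp_rot'])
c=cam('wrist'); cv2.imwrite('pics/w8.png',c['img'][:,:,::-1]); np.savez('w8.npz',**{k:c[k] for k in('img','mtx','k1','R','p')})"
python3 drive.py w8.npz 626.6 -152.5; python3 hold.py 25.9
```

```text
[ 0.62737025 -0.22870505  0.19917888] [-1.79787513e+02  1.07187517e-01  8.54249455e+01]
185 [ 626.3 -152.3] r 29.5 enc [ 626.3 -152.4   29.7]
195 [ 626.3 -152.3] r 29.3 enc [ 626.3 -152.3   29.4]
205 [ 626.3 -152.3] r 28.9 enc [ 626.3 -152.4   29. ]
held: x,y mm, yaw deg in tool [-2.05  0.5   0.99] score -221.8 tcp [ 627.4 -228.7  199.3] [-1.7981e+02  1.1000e-01  8.5430e+01]
```

View pics/w8.png

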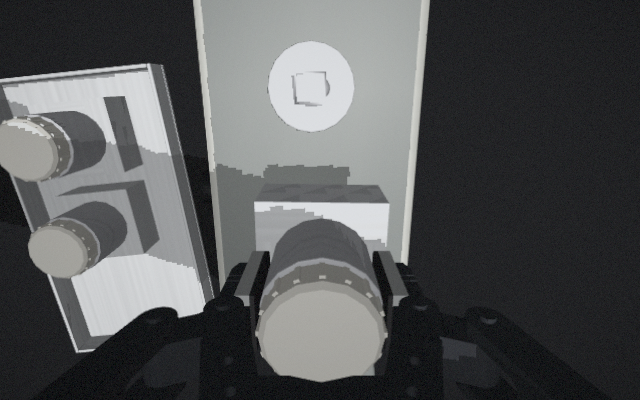

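Wrist picture: the drive 2 seat is centred near (311,86) and free. The held cup is square to the tool, and both rejected cups stand in the tray at left.

```bash
python3 -c "
from h import *
go(.6264,-.1504,.157,85.2)"
```

```text
shift [78.1 -7.2 42.2] turn [-0.2  0.1  0.2]
```

Request:
carry_out(moves="78 -7.2 0 -0.2 0.1 0.2 40;78 -7.2 0 -0.2 0.1 0.2 40;78 -7.2 20 -0.2 0.1 0.2 40;78 -7.2 38 -0.2 0.1 0.2 40;78 -7.2 42 -0.2 0.1 0.2 40;78 -7.2 42 -0.2 0.1 0.2 40;78 -7.2 42 -0.2 0.1 0.2 40;78 -7.2 42 -0.2 0.1 0.2 40", force=90)

```text
time: 48.75
ee_pos: [0.627, -0.1515, 0.1574]
tcp_rot: [180.0, 0.0, 85.2]
wrist_force: [-0.2, 0.4, -4.7]
opening: 0.0442
grasp_force: 92.9
```

```bash
python3 -c "
from h import *
o=bot.get_obs(); print(o['ee_pos'],o['tcp_rot'],o['wrist_force'],o['opening'])
go(.6264,-.1504,.14,85.2)"; python3 hold.py 25.9
```

```text
[ 0.62702194 -0.15147697  0.15744727] [1.79961501e+02 9.35379081e-03 8.51653739e+01] [-0.22590315  0.44653667 -4.68947324] 0.04415525986526496
shift [ 1.  -0.7 17.4] turn [ 0.  0. -0.]
held: x,y mm, yaw deg in tool [-2.  0.  1.] score -233.0 tcp [ 627.  -151.5  157.4] [1.7996e+02 1.0000e-02 8.5170e+01]
```

Request:
carry_out(moves="0.6 -0.4 3 0 0 0 40;0.6 -0.4 6 0 0 0 40;0.6 -0.4 9 0 0 0 40;0.6 -0.4 12 0 0 0 40;0.6 -0.4 15 0 0 0 40;0.6 -0.4 17 0 0 0 40;0.6 -0.4 17 0 0 0 40")

```text
time: 49.5
ee_pos: [0.627, -0.1507, 0.1393]
tcp_rot: [180.0, 0.0, 85.2]
wrist_force: [4.4, -1.1, -4.3]
opening: 0.0441
grasp_force: 92.6
```

Request:
carry_out(moves="0 -0.3 3 0 0 0 40;0 -0.3 6 0 0 0 40;0 -0.3 9 0 0 0 40;0 -0.3 12 0 0 0 40;0 -0.3 15 0 0 0 40;0 -0.3 16 0 0 0 40;0 -0.3 17 0 0 0 40;0 -0.3 18 0 0 0 40;0 -0.3 18.5 0 0 0 40;0 -0.3 18.5 0 0 0 40")

```text
time: 50.5
ee_pos: [0.6257, -0.1506, 0.124]
tcp_rot: [179.9, 0.0, 85.2]
wrist_force: [-7.3, 1.6, 16.3]
opening: 0.044
grasp_force: 94.9
```

Request:
carry_out(moves="0 0 1 0 0 0 40;0 0 1.5 0 0 0 40;0 0 1.5 0 0 0 40;0 0 -2.5 0 0 0 40;0 0 -2.5 0 0 0 75;0 0 -2.5 0 0 0 75;0 0 -2.5 0 0 0 75;0 0 -2.5 0 0 0 75;0 0 -20 0 0 0 75;0 0 -60 0 0 0 80;0 -60 -105 0 0 0 85;0 -100 -125 0 0 0 85;0 -100 -125 0 0 0 85;0 -100 -125 0 0 0 85;0 -100 -125 0 0 0 85;0 -100 -125 0 0 0 85")

```text
time: 52.1
ee_pos: [0.5269, -0.1422, 0.2445]
tcp_rot: [-179.9, -0.0, 85.2]
wrist_force: [0.1, -0.5, -0.2]
opening: 0.0848
grasp_force: 0.0
```

```bash
python3 - <<'E'
from h import *
import time
o=bot.get_obs(); print(o['ee_pos'],o['tcp_rot'],o['qd'].round(2),o['wrist_force'])
c=cam('wrist'); I=c['img'][:,:,::-1].copy(); t=cam('top')
for x,y in((.6351,-.0477),(.6263,-.1523)):
    for z,col in((.066,(0,255,0)),(.070,(0,0,255))):
        q=proj(c,place(sq(.06,.032),[x,y,np.radians(-4.8),z])); cv2.polylines(I,[np.round(q[[0,1,3,2]]).astype(np.int32)],True,col,1)
        q=proj(c,place(ci(.021,.086),[x,y,0,z])); cv2.polylines(I,[np.round(q).astype(np.int32)],True,col,1)
cv2.imwrite('pics/w9.png',I)
E
```

```text
[ 0.52690841 -0.14220632  0.24451348] [-1.79853078e+02 -2.20573520e-02  8.51867513e+01] [ 0.07  0.62  0.04  0.14 -0.05 -0.05] [ 0.0570774  -0.46646186 -0.23345997]
```

View pics/w9.png

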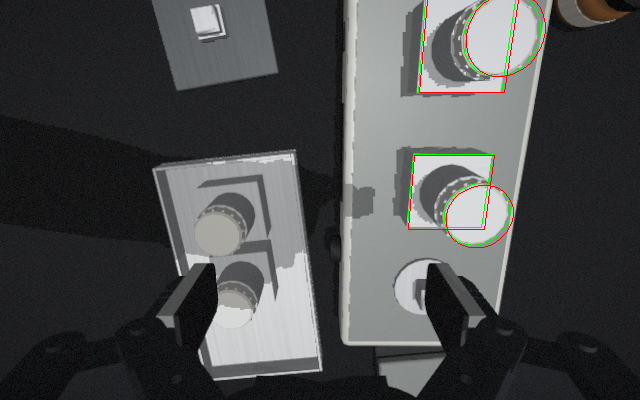

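Wrist picture: both cups on drives 1 and 2 match the fully seated (green) outlines. The two rejects stand in the tray, and the gripper is clear of everything.

```bash
python3 -c "
from workcell import bot
print(bot.job_done())"
```

```text
the job is handed in; nothing more can be done
None
```

The job is handed in: four cups were present and all were gauged; the two sound ones are pushed home on drives 1 and 2, and the worn and tight ones stand upright in the tray. The spring-ball click was judged from the firm stop at seat height, and no score was returned.

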